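# Put the tea away and slide the caddy lid home

### The job

Put the tea carton away: set it down gently, standing upright, on the floor inside the slope-topped caddy and let go of it. Then close the caddy with its loose lid: feed the lid under the two side lips from the open high end of the track and slide it down the slope until it is fully home against the stop, and let go. Leave the flask, the cups and the saucer where they are.

Things in the scene. Friction and masses are not known exactly. Their poses are not given: they have to be found in the camera images.
- caddy: White plastic tea caddy fixed to the floor: bin 146 (x) x 150 (y) mm, walls and floor 5 mm. Origin: centre of its underside; z up; +x points to its HIGH end, away from the robot. Open top slopes 30 degrees: low end wall (x = -73) about 68 mm high, high end wall (x = +73) about 150. Inside clear (x = -61 to 70) 131 x 124 mm. The carton fits anywhere under the lid; a gripper has most room closing along x.
- track: Lid track on the caddy's sloping top. Origin: where the centre of the lid's underside lies when fully home, 118 mm above the caddy's origin. x runs up the slope (30 degrees) to the open high end, y across, z square to the slope. Ledges (top z = 0, inner edges y = +-62, x = -84 to 96 mm) carry the lid's long edges; a stop bar at x = -80 rises to z = 16 mm. The lid slides towards -x.
- mouth (a point): Open high end of the track, at x = 88 mm, y = z = 0 of track. Over each ledge is a lip (from y = +-62 outwards, x = -84 to 60 mm, underside z = 11, top z = 16 mm) and beside it a side guide (y = +-73 mm); from x = 60 to 88 mm they flare open as a lead-in (lips up to z = 23 mm). All numbers in track's axes. The lid can enter only here.
- lid: Caddy's loose lid, white plastic, about 160 g: plate 160 (x) x 140 (y) x 6 mm with an upright grip rib on top along the middle in x: 80 long, 16 wide, from z = 6 to 40 mm. Origin: centre of the plate's underside; z up on the rib side. Alike when turned half round; goes in either way. Starts flat on the floor, rib up. Its x lies along the track when fitted.
- carton: Closed plain cardboard tea carton, rigid, 60 (x) x 50 (y) x 70 mm tall, 250 g (varies), standing on the cubby floor. Origin: centre of its underside, z up.
- flask: Bystander: green steel flask with grey push-release lid, 80 mm diameter, 228 mm tall, loose. Origin: centre of its underside, z up.
- cup_a: Bystander: white porcelain cup, 80 mm across the rim, 72 mm tall, loose. Origin: centre of its underside, z up.
- cup_b: Bystander: second porcelain cup, same as cup_a. Origin: centre of its underside, z up.
- saucer: Bystander: clear glass saucer, 136 mm diameter, 18 mm high, loose. Origin: centre of its underside, z up.

How it is judged:
On the way, in this order (a step that is already met when the one before it is completed fails the run):
1. the tea carton stands upright on the floor inside the caddy, let go (x of carton in the frame of caddy between -0.06 and 0.06 m and y of carton in the frame of caddy between -0.06 and 0.06 m and z of carton in the frame of caddy between 0 and 0.012 m and angle between carton's own z axis and vertical below 0.15 rad and contact force between the fingers and carton below 0.3 N and linear speed of carton below 0.03 m/s), for 0.2 s.
2. the lid is part-way in: under the lips, lined up, 25 to 115 mm short of home (y of lid in the frame of track between -0.007 and 0.007 m and angle between the x axis of lid and the x axis of track, either way round below 0.09 rad and angle between the z axis of lid and the z axis of track, either way round below 0.09 rad and x of lid in the frame of track between 0.025 and 0.115 m and z of lid in the frame of track between -0.005 and 0.01 m), for 0.05 s.
At the end, for the whole second after the job is handed in: The lid lies in the track under the lips, lined up with it within 0.09 rad and 7 mm sideways, within 7 mm of fully home against the stop; the carton stands upright (within 0.15 rad) on the floor inside the caddy; both are at rest (x of carton in the frame of caddy between -0.06 and 0.06 m and y of carton in the frame of caddy between -0.06 and 0.06 m and z of carton in the frame of caddy between 0 and 0.012 m and angle between carton's own z axis and vertical below 0.15 rad and y of lid in the frame of track between -0.007 and 0.007 m and angle between the x axis of lid and the x axis of track, either way round below 0.09 rad and angle between the z axis of lid and the z axis of track, either way round below 0.09 rad and x of lid in the frame of track between -0.007 and 0.007 m and z of lid in the frame of track between -0.005 and 0.008 m and linear speed of each of lid, carton below 0.02 m/s); the robot touches nothing.
It fails at once if a bystander (flask, cup or saucer) is moved more than 25 mm or tipped (distance of any of flask, cup_a, cup_b, saucer from where it was at the start of the episode above 0.025 m or angle between any of flask, cup_a, cup_b, saucer's own z axis and vertical above 0.35 rad).
It fails at once if the carton is dropped or slammed into the caddy (contact force over 60 N) (contact force between carton and caddy above 60 N).
It also fails if it takes over 67 s, if anything falls off the work surface, if the arm or the gripper's body presses on something with over 40 N, if the wrist force passes 120 N, or if a joint passes its speed limit or range.

### The arm

A 6-joint arm with a two-finger parallel gripper is mounted at the origin on the work surface. World frame = base frame: x ahead of the robot, y to its left, z up, the work surface at z = 0. Lengths are in m, angles in rad, forces in N, time in s.
With the tool pointing down it reaches from about 0.225 to 0.875 m from the base axis. Payload 3.4 kg.
Tool frame: the origin (TCP) lies at the very end of the fingers, on their centre line; the grasp point (between the pads) lies 19 mm behind it; y points along the fingers, x is the direction in which the jaws open and shut, and the axes are right-handed (so a half turn about y gives the same grasp; the last joint's range is limited). The gripper opens to 85 mm and grips with 20 to 120 N. Pads are 22 mm wide; open, the fingers measure 114 mm over their backs; the gripper's body (76 mm by 85 mm) begins 54 mm behind the grasp point. The pads swing forward as they close: fully open they stand 13 mm farther back than shut.
Start: joints at [1.011, 0.276, 1.505, -0, 1.361, -0.121], TCP at [0.244, 0.521, 0.231] pointing down, gripper open.
Joint ranges: [-2.89, 2.89], [-0.75, 2.08], [0.22, 2.7], [-1.18, 4.32], [0.11, 2.71], [-2.7, 2.7]. Speed limits (rad/s): [2.57, 2.57, 3.14, 3.14, 3.14, 3.14].

### API

Orientations are given as a unit quaternion [x, y, z, w].
In Python, from cell import ctrl gives the robot as it stands.
- The arm moves only by the shell command python3 -m pendant 'ROWS' [FORCE]. ROWS is text: rows parted by semicolons, each of 7 numbers parted by spaces: the turn, a rotation vector about the tool's x, y, z in rad, then the shift along the tool's x, y, z in m, then the gripper command: -1 is shut, 1 is fully open, values between are in proportion. In form: rx ry rz x y z jaw; .... A call has 1 to 10 rows; each row shifts and turns the pose as measured when the row begins, along the tool's axes as they then stand; what a row does not reach is not made up. A row lasts 1/12 s, in which the tool goes at most 41.7 mm and 7.16 degrees, less where a joint would pass 70% of its speed; a pose out of reach is approached as far as the arm can. A call is refused whole if a number of a shift passes 0.0417 or a number of a turn 0.125, either way. A call with a gripper value outside its range is refused whole. The fingers move at their own pace and stop on an object; FORCE is the grip in N (left out, the last holds). Time passes only in rows, so rows that do not move let the fingers close. It gives the time, the measured TCP pose, the force and the opening at its end, in the units of the state.
- ctrl.state(): the state, without advancing time (a new reading comes with each control period).
- ctrl.snapshot(name): name is "scene" or "side" or "wrist"; returns (picture, depth): 480x640x3 uint8, red, green, blue; 480x640 float32, m along the optical axis (not along the pixel's ray), 0 where there is no reading.
- ctrl.calibration(name): a dict with "vertical_fov" (degrees; the focal length in pixels is half the picture's height over the tangent of half this angle, whatever the lens; pixels are square), "cx", "cy" (the principal point, pixels), "dist" ([k1, k2, p1, p2, k3] as OpenCV has them; the pictures are not rectified), "extrinsics" (4x4, takes a point from camera to world coordinates). Camera axes: x right, y down, z forward; pixel columns grow to the right and rows downward; lengths in m; the calibration is good to about 2 mm. A picture is of the moment at which its call begins: read the wrist's pose just before it. calibration takes no time and is no camera call; for the wrist camera it gives the pose at the moment of the call.
- ctrl.job_done(): hands the job in, once; it reports no verdict.
The state is a dict: "t": time; "joint_positions": joint angles; "joint_velocities": joint speeds; "tau": joint torques, N m; "tcp_pos": TCP position; "ee_rot": TCP orientation; "contact_force": force on the tool from outside, world axes, zero at the start; "wrist_torque": the same for the moment, N m; "gripper_width": finger opening in m.
Only numpy, scipy, OpenCV 4.12 (cv2) and the standard library are available. Lean on these libraries where they do the work, as an engineer would, in place of code of your own. Each camera call takes 0.05 s, during which the arm holds its last target.

## Working session

There is one attempt and no reset: what is moved stays moved. The work goes in short steps, Python scripts to look and compute and a shell command to move; the robot and the scene stay as the last step left them, time stands still between calls to the robot, and variables do not carry over. Pictures are saved under pics/ and viewed, and the job is handed in when it is done.

```bash
ls; mkdir -p pics
python3 - <<'E'
from cell import ctrl
import cv2,numpy as np
s=ctrl.state(); print(s)
for n in ["scene","side","wrist"]:
    c=ctrl.calibration(n); print(n,c)
    p,d=ctrl.snapshot(n)
    cv2.imwrite(f"pics/{n}0.png",p[:,:,::-1]); np.save(f"pics/{n}0_d.npy",d)
    np.save(f"pics/{n}0_c.npy",c,allow_pickle=True)
E
```

```text
pics
{'t': 0.0, 'joint_positions': array([ 1.01100545e+00,  2.76594107e-01,  1.50615641e+00,  1.54840780e-05,
        1.36070218e+00, -1.21003753e-01]), 'joint_velocities': array([-1.97567412e-04,  5.61869052e-05, -1.03518557e-03, -7.25308751e-04,
       -6.76234464e-04, -1.73080384e-03]), 'tau': array([ 2.13787753e-03, -4.16780806e+01, -2.45812440e+01,  2.45971989e-05,
        1.07050900e-02,  1.96408777e-06]), 'tcp_pos': array([0.24399657, 0.52006644, 0.23043095]), 'ee_rot': array([ 0.59711229,  0.37859891, -0.37979068, -0.59655579]), 'contact_force': array([ 0.18940424, -0.92775003, -0.01958182]), 'wrist_torque': array([-0.03466695, -0.02514006,  0.00855105]), 'gripper_width': 0.08555799571506954}
scene {'vertical_fov': 49.44712541193643, 'cx': 320.1648670704243, 'cy': 239.640075210512, 'dist': array([-0.15335684,  0.        ,  0.        ,  0.        ,  0.        ]), 'extrinsics': array([[-0.2690599 ,  0.75555983, -0.5972739 ,  1.43176335],
       [ 0.96297155,  0.22205453, -0.15289727,  0.23548218],
       [ 0.01710434, -0.6162963 , -0.78732859,  1.26130688],
       [ 0.        ,
[... 211 characters left out ...]
  ]), 'extrinsics': array([[ 0.80150898, -0.28939462,  0.52329161,  0.00279505],
       [-0.59789297, -0.40299537,  0.692906  , -0.75029202],
       [ 0.01036082, -0.86824276, -0.49603142,  0.67429018],
       [ 0.        ,  0.        ,  0.        ,  1.        ]])}
wrist {'vertical_fov': 59.7041443462504, 'cx': 327.81637269432593, 'cy': 245.14497929710802, 'dist': array([-0.08093868,  0.        ,  0.        ,  0.        ,  0.        ]), 'extrinsics': array([[ 0.42448221,  0.86165772,  0.27813814,  0.17244349],
       [ 0.90543538, -0.40352567, -0.13173384,  0.55357189],
       [-0.0012736 ,  0.30775478, -0.95146486,  0.37408617],
       [ 0.        ,  0.        ,  0.        ,  1.        ]])}
```

View pics/scene0.png

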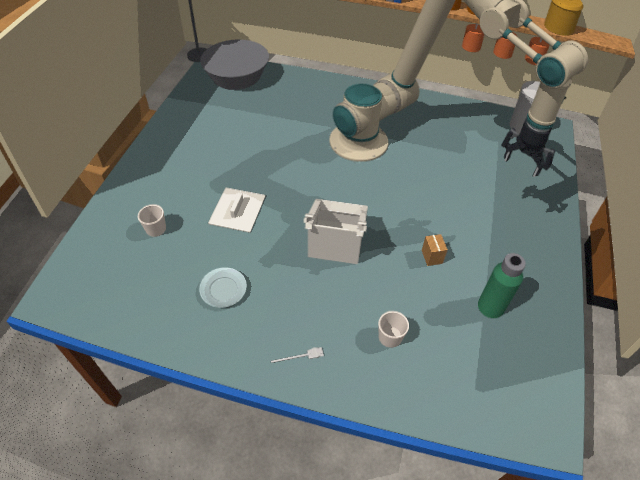

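View pics/side0.png

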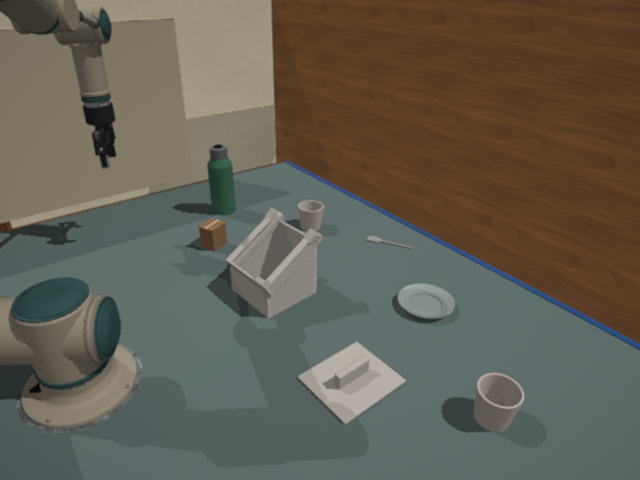

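View pics/wrist0.png

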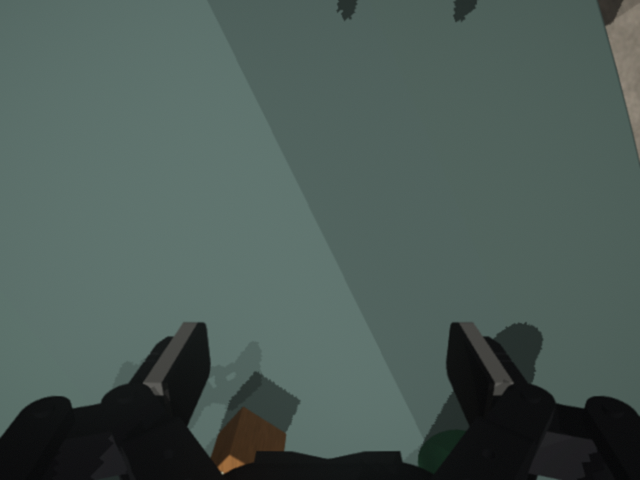

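The scene picture shows the caddy near (337,232), the carton at (434,250), the lid at (237,209) and the flask at (500,288). The cups are at (152,220) and (392,329), and the saucer at (223,288). Next I'll build helpers and deproject the points.

```bash
cat > h.py <<'E'
import numpy as np,cv2
from cell import ctrl
from scipy.spatial.transform import Rotation as R
def K(c):
    f=240/np.tan(np.radians(c["vertical_fov"])/2)
    return np.array([[f,0,c["cx"]],[0,f,c["cy"]],[0,0,1.]])
def load(n,i):
    return cv2.imread(f"pics/{n}{i}.png"),np.load(f"pics/{n}{i}_d.npy"),np.load(f"pics/{n}{i}_c.npy",allow_pickle=True).item()
def snap(n,i):
    c=ctrl.calibration(n); p,d=ctrl.snapshot(n)
    cv2.imwrite(f"pics/{n}{i}.png",p[:,:,::-1]); np.save(f"pics/{n}{i}_d.npy",d); np.save(f"pics/{n}{i}_c.npy",c,allow_pickle=True)
    return load(n,i)
def rays(c,uv):
    u=cv2.undistortPoints(np.array(uv,float).reshape(-1,1,2),K(c),c["dist"]).reshape(-1,2)
    return np.c_[u,np.ones(len(u))]
def pts(c,uv,z):
    E=c["extrinsics"]; return (rays(c,uv)*np.array(z).reshape(-1,1))@E[:3,:3].T+E[:3,3]
def plane(c,uv,h):
    E=c["extrinsics"]; r=rays(c,uv)@E[:3,:3].T; o=E[:3,3]
    return o+r*((h-o[2])/r[:,2])[:,None]
def cloud(c,d):
    v,u=np.mgrid[0:480,0:640]; return pts(c,np.c_[u.ravel(),v.ravel()],d.ravel()).reshape(480,640,3)
def proj(c,P):
    E=np.linalg.inv(c["extrinsics"]); rv=cv2.Rodrigues(E[:3,:3])[0]
    return cv2.projectPoints(np.array(P,float).reshape(-1,1,3),rv,E[:3,3],K(c),c["dist"])[0].reshape(-1,2)
def st():
    s=ctrl.state(); print("t",round(s["t"],3),"tcp",s["tcp_pos"].round(4),"q",s["ee_rot"].round(4),"F",s["contact_force"].round(2),"T",s["wrist_torque"].round(2),"w",round(s["gripper_width"],4),"j",s["joint_positions"].round(3)); return s
E
python3 - <<'E'
from h import *
for n,boxes in [("scene",dict(caddy=(295,185,380,275),carton=(412,222,460,275),lid=(200,175,275,240))),("side",dict(caddy=(215,200,335,320),carton=(190,210,240,260),lid=(290,335,415,425)))]:
    p,d,c=load(n,0)
    for k,(a,b,e,f) in boxes.items():
        s=int(min(760/(e-a),580/(f-b)))
        cv2.imwrite(f"pics/{n}0_{k}.png",cv2.resize(p[b:f,a:e],None,fx=s,fy=s,interpolation=cv2.INTER_CUBIC)); print(n,k,s)
    C=cloud(c,d)
    for k,(a,b,e,f) in boxes.items():
        q=C[b:f,a:e].reshape(-1,3); q=q[(q[:,2]>.004)&(d[b:f,a:e].ravel()>0)]
        print(n,k,np.percentile(q,[1,50,99],axis=0).round(3).tolist())
    # table
    print("table z",np.median(C[380:440,100:300].reshape(-1,3)[:,2]) if n=="scene" else np.median(C[440:470,200:400,2]))
E
```

```text
scene caddy 6
scene carton 10
scene lid 8
scene caddy [[0.231, -0.115, 0.004], [0.527, 0.038, 0.053], [0.591, 0.163, 0.175]]
scene carton [[0.302, 0.265, 0.004], [0.45, 0.333, 0.021], [0.508, 0.41, 0.076]]
scene lid [[0.276, -0.434, 0.004], [0.437, -0.292, 0.008], [0.552, -0.172, 0.044]]
table z -0.746105683256302
side caddy 4
side carton 11
side lid 6
side caddy [[0.387, -0.049, 0.005], [0.484, 0.074, 0.068], [0.772, 0.493, 0.173]]
side carton [[0.388, 0.091, 0.005], [0.436, 0.312, 0.05], [0.579, 0.506, 0.107]]
side lid [[0.354, -0.372, 0.004], [0.419, -0.31, 0.006], [0.511, -0.235, 0.041]]
table z -0.000803915163501645
```

View pics/scene0_caddy.png

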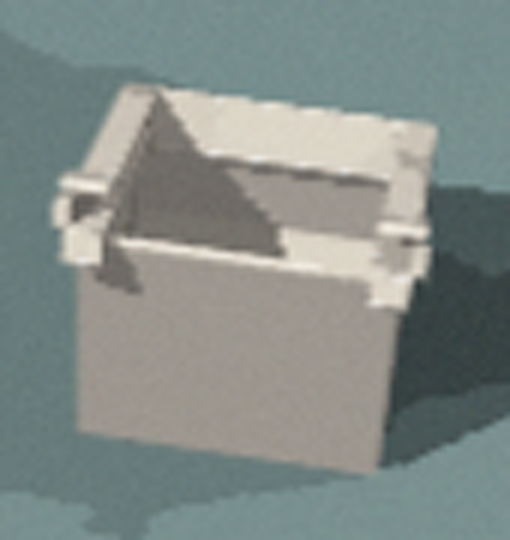

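View pics/side0_caddy.png

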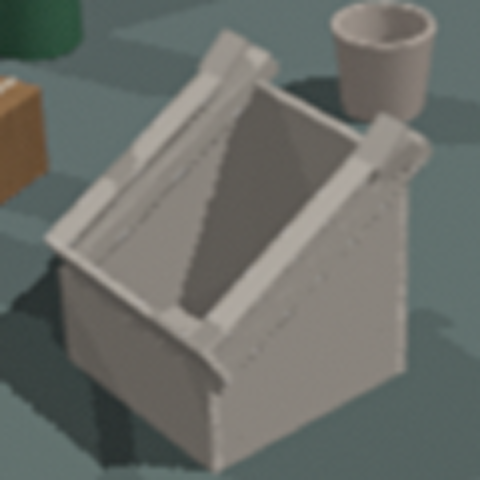

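View pics/scene0_lid.png

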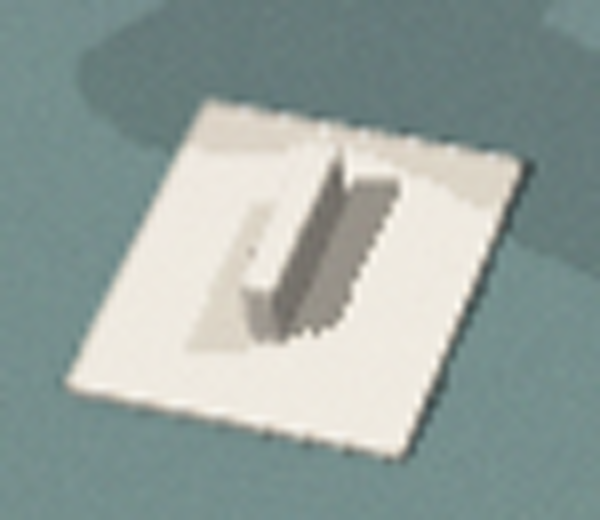

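View pics/side0_lid.png

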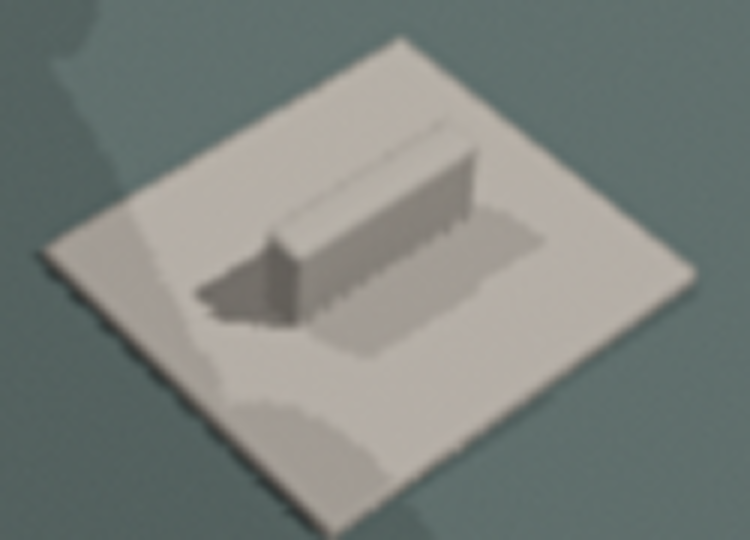

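View pics/scene0_carton.png

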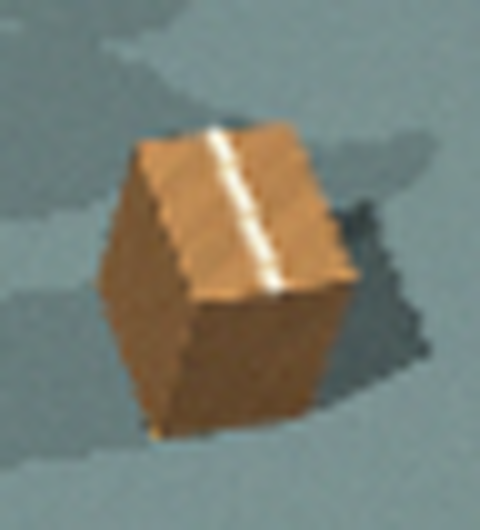

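View pics/side0_carton.png

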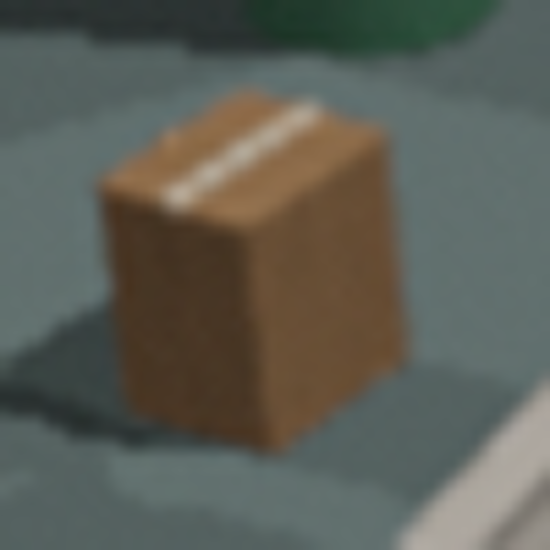

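```bash
cat > fit.py <<'E'
from h import *
from scipy.optimize import least_squares
def px(L,s,o): return (np.array(L,float)+.5)/s-.5+np.array(o)
def fit(obs,init):
    # obs: list of (c,uv,modelpts)
    def f(v):
        Rz=R.from_euler('z',v[3]).as_matrix()
        return np.concatenate([(proj(c,np.array(m)@Rz.T+v[:3])-uv).ravel() for c,uv,m in obs])
    r=least_squares(f,init); return r.x,np.sqrt(np.mean(r.fun**2)),np.abs(r.fun).max()
if __name__=="__main__":
    _,ds,cs=load("scene",0);_,dd,cd=load("side",0)
    ls=px([(207,100),(525,158),(405,458),(67,383)],8,(200,175)); ld=px([(401,37),(697,272),(332,537),(40,252)],6,(290,335))
    print(plane(cs,ls,.006).round(4)); print(plane(cd,ld,.006).round(4))
    ct=px([(135,145),(292,123),(357,278),(192,302)],10,(412,222)); cb=px([(155,438),(308,413)],10,(412,222))
    st_=px([(255,92),(388,130),(250,228),(103,185)],11,(190,210)); sb=px([(275,452),(127,412),(408,362)],11,(190,210))
    print("carton",plane(cs,ct,.07).round(4),plane(cs,cb,0).round(4),plane(cd,st_,.07).round(4),plane(cd,sb,0).round(4))
    kb=px([(78,432),(378,470)],6,(295,185)); kd=px([(216,470),(405,370),(70,358)],4,(215,200))
    print("caddy",plane(cs,kb,0).round(4),plane(cd,kd,0).round(4))
E
python3 fit.py
```

```text
[[ 0.3543 -0.371   0.006 ]
 [ 0.3483 -0.2325  0.006 ]
 [ 0.5109 -0.2244  0.006 ]
 [ 0.5129 -0.3659  0.006 ]]
[[ 0.5108 -0.2299  0.006 ]
 [ 0.5154 -0.3704  0.006 ]
 [ 0.3551 -0.3775  0.006 ]
 [ 0.349  -0.2368  0.006 ]]
carton [[0.4278 0.2975 0.07  ]
 [0.406  0.3418 0.07  ]
 [0.4585 0.3678 0.07  ]
 [0.4808 0.3221 0.07  ]] [[0.4788 0.3237 0.    ]
 [0.4566 0.3674 0.    ]] [[0.4632 0.3573 0.07  ]
 [0.4822 0.317  0.07  ]
 [0.4295 0.2893 0.07  ]
 [0.4086 0.3325 0.07  ]] [[0.4314 0.295  0.    ]
 [0.4084 0.3364 0.    ]
 [0.481  0.3164 0.    ]]
caddy [[ 0.5477 -0.0283  0.    ]
 [ 0.5283  0.1211  0.    ]] [[ 0.4033 -0.0463  0.    ]
 [ 0.5492 -0.0335  0.    ]
 [ 0.3857  0.0998  0.    ]]
```

```bash
cat > go.py <<'E'
# usage: go.py x y z yaw_deg(tool x dir) [tilt_deg] [n]  -> body-frame step repeated n times
# tool axis direction = down tilted forward (about tool x) so that it leans to direction tiltaz
import sys
from h import *
from scipy.linalg import logm,expm
def goal(yaw,tilt=0,az=None):
    # tool y = pointing; tool x = jaw. down: y=(0,0,-1), x=(cos,sin,0), z = x cross y
    x=np.array([np.cos(yaw),np.sin(yaw),0]); y=np.array([0,0,-1.])
    M=np.c_[x,y,np.cross(x,y)]
    return M  if tilt==0 else R.from_rotvec(x*tilt).as_matrix()@M
def plan(T1,n=None,dmax=.040,rmax=.115):
    s=ctrl.state(); T0=np.eye(4); T0[:3,:3]=R.from_quat(s["ee_rot"]).as_matrix(); T0[:3,3]=s["tcp_pos"]
    D=np.linalg.inv(T0)@T1
    w=R.from_matrix(D[:3,:3]).as_rotvec(); 
    if n is None: n=int(np.ceil(max(np.linalg.norm(D[:3,3])/dmax,np.linalg.norm(w)/rmax,1)))
    L=np.real(logm(D)); S=expm(L/n)
    r=R.from_matrix(S[:3,:3]).as_rotvec()
    print("total shift",D[:3,3].round(4),"turn",w.round(4)); print(n,"x  ",r.round(4),S[:3,3].round(4))
if __name__=="__main__":
    a=[float(v) for v in sys.argv[1:]]
    T=np.eye(4); T[:3,:3]=goal(np.radians(a[3]),np.radians(a[4]) if len(a)>4 else 0); T[:3,3]=a[:3]
    plan(T,int(a[5]) if len(a)>5 else None); st()
E
python3 - <<'E'
from h import *
s=ctrl.state(); print(R.from_quat(s["ee_rot"]).as_matrix().round(3))
_,ds,cs=load("scene",0);_,dd,cd=load("side",0)
print(plane(cs,[(493,312),(392,340),(152,230),(223,290)],.0).round(3))
C=cloud(cs,ds)
for nm,b in dict(flask=(475,250,530,325),cupb=(375,308,412,350),cupa=(135,200,170,240)).items():
    q=C[b[1]:b[3],b[0]:b[2]].reshape(-1,3); q=q[(q[:,2]>.015)&(q[:,0]>0)]; print(nm,np.percentile(q,[2,98],axis=0).round(3))
E
python3 go.py .488 .353 .23 116.4
```

```text
[[ 0.425 -0.001 -0.905]
 [ 0.905 -0.001  0.425]
 [-0.001 -1.     0.   ]]
[[ 0.588  0.533  0.   ]
 [ 0.751  0.269  0.   ]
 [ 0.587 -0.528  0.   ]
 [ 0.73  -0.227  0.   ]]
flask [[0.555 0.484 0.022]
 [0.614 0.556 0.232]]
cupb [[0.709 0.225 0.016]
 [0.783 0.297 0.077]]
cupa [[ 0.545 -0.555  0.017]
 [ 0.62  -0.479  0.077]]
total shift [-0.0477  0.0007 -0.2918] turn [-8.000e-04 -8.996e-01 -1.200e-03]
8 x   [-1.000e-04 -1.124e-01 -2.000e-04] [-0.0202  0.0001 -0.0325]
t 0.15 tcp [0.2441 0.5202 0.2306] q [ 0.597   0.3787 -0.3796 -0.5966] F [ 0.4  -0.84 -0.56] T [-0.03 -0.02 -0.02] w 0.0854 j [ 1.011  0.276  1.506  0.     1.361 -0.121]
```

```bash
python3 -m pendant '0 -0.1125 0 -0.020 0 -0.0325 1; 0 -0.1125 0 -0.020 0 -0.0325 1; 0 -0.1125 0 -0.020 0 -0.0325 1; 0 -0.1125 0 -0.020 0 -0.0325 1; 0 -0.1125 0 -0.020 0 -0.0325 1; 0 -0.1125 0 -0.020 0 -0.0325 1; 0 -0.1125 0 -0.020 0 -0.0325 1; 0 -0.1125 0 -0.020 0 -0.0325 1; 0 0 0 0 0 0 1; 0 0 0 0 0 0 1'
python3 - <<'E'
from h import *
st(); snap("wrist",1); st()
E
```

```text
t: 0.98
tcp_pos: [0.4932, 0.3528, 0.2256]
ee_rot: [-0.361, -0.605, 0.61, 0.363]
contact_force: [-1.6, 0.7, 0.0]
gripper_width: 0.0854
t 0.983 tcp [0.4932 0.3528 0.2256] q [-0.3607 -0.6054  0.6096  0.363 ] F [-1.6   0.71  0.04] T [0.04 0.08 0.04] w 0.0854 j [ 0.506  0.33   1.44  -0.     1.378 -1.561]
t 1.033 tcp [0.4936 0.3528 0.2254] q [-0.3611 -0.6056  0.6096  0.3623] F [ 0.59 -1.    0.05] T [ 0.01 -0.06 -0.01] w 0.0851 j [ 5.070e-01  3.300e-01  1.440e+00 -1.000e-03  1.377e+00 -1.561e+00]
```

View pics/wrist1.png

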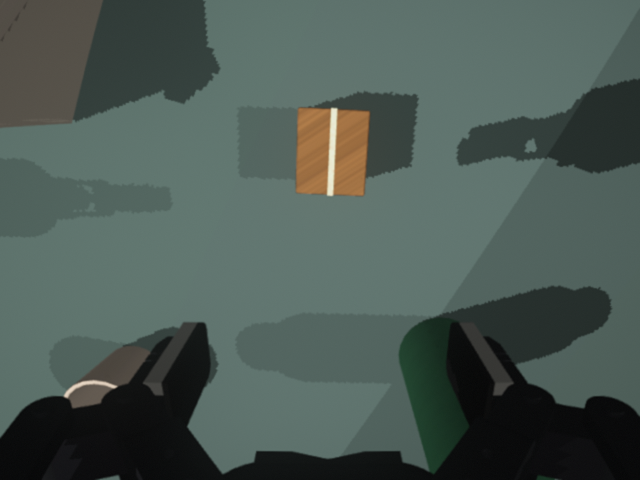

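The wrist picture shows the carton top with corners near (298,107), (369,111), (366,196) and (296,193). The flask is at lower right, the cup at lower left, and the caddy edge at upper left.

Run:
```python
from h import *
p,d,c=load("wrist",1)
cv2.imwrite("pics/w1c.png",cv2.resize(p[95:210,280:385],None,fx=5,fy=5,interpolation=cv2.INTER_CUBIC))
uv=[(298,107),(369,111),(366,196),(296,193)]
P=plane(c,uv,.07); print(P.round(4),P.mean(0).round(4))
print("depth top pt",cloud(c,d)[150,350].round(4),cloud(c,d)[120,310].round(4))
for a,b in [(0,1),(3,2),(0,3),(1,2)]:
    v=P[b]-P[a]; print(np.linalg.norm(v).round(4),np.degrees(np.arctan2(v[1],v[0])).round(2))
```

```text
[[0.4301 0.2953 0.07  ]
 [0.4092 0.3394 0.07  ]
 [0.4617 0.3672 0.07  ]
 [0.484  0.3215 0.07  ]] [0.4463 0.3308 0.07  ]
depth top pt [0.4385 0.3408 0.0715] [0.4339 0.3066 0.0714]
0.0489 115.39
0.0508 115.98
0.0599 25.99
0.0594 27.87
```

View pics/w1c.png

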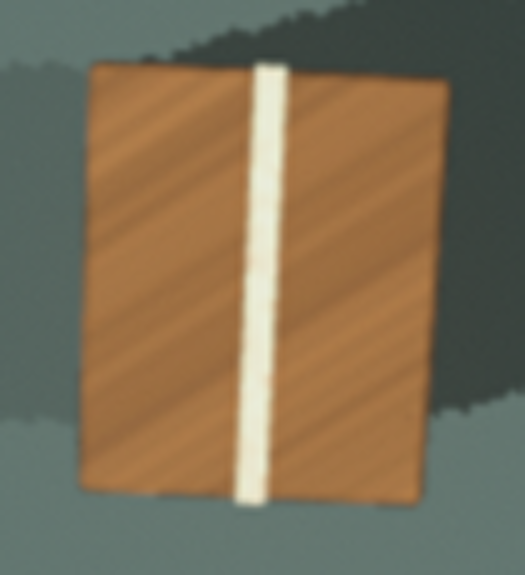

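```bash
python3 go.py .446 .331 .10 116.4; python3 go.py .446 .331 .033 116.4
```

```text
total shift [0.0037 0.1257 0.0516] turn [-0.0056  0.0361 -0.0016]
4 x   [-0.0014  0.009  -0.0004] [0.0007 0.0314 0.013 ]
t 1.033 tcp [0.4936 0.3528 0.2254] q [-0.3611 -0.6056  0.6096  0.3623] F [ 0.59 -1.    0.05] T [ 0.01 -0.06 -0.01] w 0.0851 j [ 5.070e-01  3.300e-01  1.440e+00 -1.000e-03  1.377e+00 -1.561e+00]
total shift [0.0038 0.1927 0.0512] turn [-0.0056  0.0361 -0.0016]
5 x   [-0.0011  0.0072 -0.0003] [0.0006 0.0385 0.0103]
t 1.033 tcp [0.4936 0.3528 0.2254] q [-0.3611 -0.6056  0.6096  0.3623] F [ 0.59 -1.    0.05] T [ 0.01 -0.06 -0.01] w 0.0851 j [ 5.070e-01  3.300e-01  1.440e+00 -1.000e-03  1.377e+00 -1.561e+00]
```

```bash
python3 -m pendant '-0.001 0.009 0 0.001 0.031 0.013 1; -0.001 0.009 0 0.001 0.031 0.013 1; -0.001 0.009 0 0.001 0.031 0.013 1; -0.001 0.009 0 0.001 0.031 0.013 1; 0 0 0 0 0 0 1'; python3 go.py .446 .331 .033 116.4
```

```text
t: 1.45
tcp_pos: [0.4411, 0.334, 0.0993]
ee_rot: [0.374, 0.602, -0.599, -0.373]
contact_force: [-1.6, -0.6, -0.2]
gripper_width: 0.0854
total shift [-0.0049  0.0664 -0.0028] turn [ 0.0038 -0.0025  0.0001]
2 x   [ 0.0019 -0.0013  0.    ] [-0.0024  0.0332 -0.0014]
t 1.45 tcp [0.4411 0.334  0.0993] q [ 0.3741  0.6016 -0.5994 -0.3727] F [-1.61 -0.56 -0.24] T [ 0.06  0.06 -0.01] w 0.0854 j [ 0.522  0.348  1.753 -0.     1.037 -1.506]
```

```bash
python3 -m pendant '0.002 -0.001 0 -0.0025 0.022 -0.0015 1; 0.002 -0.001 0 -0.0025 0.022 -0.0015 1; 0 0 0 0 0.022 0 1; 0 0 0 0 0 0 1; 0 0 0 0 0 0 1'; python3 go.py .446 .331 .033 116.4
```

```text
t: 1.87
tcp_pos: [0.4464, 0.3365, 0.0378]
ee_rot: [0.372, 0.605, -0.599, -0.37]
contact_force: [1.1, 0.5, 0.6]
gripper_width: 0.0858
total shift [-0.0047  0.0047  0.0029] turn [0.0083 0.005  0.0014]
1 x   [0.0083 0.005  0.0014] [-0.0047  0.0047  0.0029]
t 1.867 tcp [0.4464 0.3365 0.0378] q [ 0.3723  0.6046 -0.5991 -0.37  ] F [1.05 0.49 0.56] T [-0.01 -0.04 -0.01] w 0.0858 j [ 5.210e-01  4.240e-01  1.817e+00  1.000e-03  8.930e-01 -1.516e+00]
```

```bash
python3 -m pendant '0.008 0.005 0 -0.0045 0.004 0.003 1; 0 0 0 0 0 0 1; 0 0 0 0 0 0 1'; for i in 1 2 3; do python3 go.py .446 .331 .033 116.4; done
```

```text
t: 2.12
tcp_pos: [0.4485, 0.3335, 0.0383]
ee_rot: [0.373, 0.604, -0.599, -0.371]
contact_force: [-0.4, 0.8, 0.6]
gripper_width: 0.0854
total shift [-0.0011  0.0053  0.0033] turn [0.0076 0.0011 0.0019]
1 x   [0.0076 0.0011 0.0019] [-0.0011  0.0053  0.0033]
t 2.117 tcp [0.4485 0.3335 0.0383] q [ 0.3731  0.6038 -0.5985 -0.3714] F [-0.44  0.84  0.6 ] T [-0.01  0.04  0.02] w 0.0854 j [ 0.514  0.423  1.816  0.002  0.895 -1.52 ]
total shift [-0.0011  0.0053  0.0033] turn [0.0076 0.0011 0.0019]
1 x   [0.0076 0.0011 0.0019] [-0.0011  0.0053  0.0033]
t 2.117 tcp [0.4485 0.3335 0.0383] q [ 0.3731  0.6038 -0.5985 -0.3714] F [-0.44  0.84  0.6 ] T [-0.01  0.04  0.02] w 0.0854 j [ 0.514  0.423  1.816  0.002  0.895 -1.52 ]
total shift [-0.0011  0.0053  0.0033] turn [0.0076 0.0011 0.0019]
1 x   [0.0076 0.0011 0.0019] [-0.0011  0.0053  0.0033]
t 2.117 tcp [0.4485 0.3335 0.0383] q [ 0.3731  0.6038 -0.5985 -0.3714] F [-0.44  0.84  0.6 ] T [-0.01  0.04  0.02] w 0.0854 j [ 0.514  0.423  1.816  0.002  0.895 -1.52 ]
```

```bash
python3 -m pendant '0.006 0.001 0.001 -0.001 0.012 0.003 1; 0 0 0 0 0 0 1; 0 0 0 0 0 0 1'; python3 go.py .446 .331 .033 116.4
```

```text
t: 2.37
tcp_pos: [0.4482, 0.3321, 0.0282]
ee_rot: [0.374, 0.603, -0.598, -0.372]
contact_force: [0.3, 0.5, -0.6]
gripper_width: 0.0856
total shift [-0.     -0.0048  0.0025] turn [ 0.0072 -0.0004  0.0012]
1 x   [ 0.0072 -0.0004  0.0012] [-0.     -0.0048  0.0025]
t 2.367 tcp [0.4482 0.3321 0.0282] q [ 0.3737  0.6033 -0.5985 -0.3717] F [ 0.28  0.53 -0.64] T [0.02 0.03 0.04] w 0.0856 j [ 5.120e-01  4.350e-01  1.828e+00  1.000e-03  8.710e-01 -1.519e+00]
```

```bash
python3 -m pendant '0 0 0 0 0 0 -1; 0 0 0 0 0 0 -1; 0 0 0 0 0 0 -1; 0 0 0 0 0 0 -1; 0 0 0 0 0 0 -1; 0 0 0 0 0 0 -1; 0 0 0 0 0 0 -1; 0 0 0 0 0 0 -1' 40
```

```text
t: 3.03
tcp_pos: [0.4483, 0.3319, 0.0283]
ee_rot: [0.374, 0.603, -0.599, -0.372]
contact_force: [0.1, -0.3, 0.3]
gripper_width: 0.0498
```

Width of 49.8 mm confirms the grip. Lifting now.

```bash
python3 -m pendant '0 0 0 0 -0.02 0 -1; 0 0 0 0 -0.035 0 -1; 0 0 0 0 -0.04 0 -1; 0 0 0 0 -0.04 0 -1; 0 0 0 0 -0.04 0 -1; 0 0 0 0 -0.04 0 -1; 0 0 0 0 -0.04 0 -1; 0 0 0 0 0 0 -1'; python3 go.py .477 -.05 .28 6.5
```

```text
t: 3.7
tcp_pos: [0.4423, 0.3287, 0.2862]
ee_rot: [-0.37, -0.596, 0.605, 0.376]
contact_force: [1.7, 0.4, -2.2]
gripper_width: 0.0497
total shift [-0.3548  0.0081  0.1369] turn [-0.0111  1.9173 -0.0143]
17 x   [-0.0007  0.1128 -0.0008] [-0.0225  0.0003 -0.0133]
t 3.7 tcp [0.4423 0.3287 0.2862] q [-0.3697 -0.5963  0.6053  0.3759] F [ 1.73  0.38 -2.18] T [ 0.08 -0.14 -0.  ] w 0.0497 j [ 0.512  0.222  1.444  0.002  1.491 -1.519]
```

```bash
python3 -m pendant '0 0.113 0 -0.0225 0 -0.0135 -1; 0 0.113 0 -0.0225 0 -0.0135 -1; 0 0.113 0 -0.0225 0 -0.0135 -1; 0 0.113 0 -0.0225 0 -0.0135 -1; 0 0.113 0 -0.0225 0 -0.0135 -1; 0 0.113 0 -0.0225 0 -0.0135 -1; 0 0.113 0 -0.0225 0 -0.0135 -1; 0 0.113 0 -0.0225 0 -0.0135 -1; 0 0.113 0 -0.0225 0 -0.0135 -1'; python3 go.py .477 -.05 .28 6.5
```

```text
t: 4.45
tcp_pos: [0.5576, 0.1329, 0.2783]
ee_rot: [-0.621, -0.325, 0.339, 0.628]
contact_force: [0.6, -0.1, -3.6]
gripper_width: 0.0498
total shift [-0.1967  0.0003 -0.0356] turn [-0.0114  0.8633 -0.0203]
8 x   [-0.0014  0.1079 -0.0025] [-0.0219 -0.0001 -0.0136]
t 4.45 tcp [0.5576 0.1329 0.2783] q [-0.6209 -0.3246  0.3389  0.6279] F [ 0.56 -0.14 -3.58] T [-0.01 -0.03 -0.01] w 0.0498 j [ 0.111  0.264  1.407  0.002  1.494 -0.865]
```

```bash
python3 -m pendant '-0.001 0.108 -0.002 -0.022 0 -0.0135 -1; -0.001 0.108 -0.002 -0.022 0 -0.0135 -1; -0.001 0.108 -0.002 -0.022 0 -0.0135 -1; -0.001 0.108 -0.002 -0.022 0 -0.0135 -1; -0.001 0.108 -0.002 -0.022 0 -0.0135 -1; -0.001 0.108 -0.002 -0.022 0 -0.0135 -1; -0.001 0.108 -0.002 -0.022 0 -0.0135 -1; -0.001 0.108 -0.002 -0.022 0 -0.0135 -1; 0 0 0 0 0 0 -1; 0 0 0 0 0 0 -1'
python3 - <<'E'
from h import *
st(); snap("wrist",2); st()
E
```

```text
t: 5.28
tcp_pos: [0.4623, -0.0609, 0.2647]
ee_rot: [-0.706, -0.01, 0.031, 0.707]
contact_force: [0.4, 0.8, -3.3]
gripper_width: 0.05
t 5.283 tcp [ 0.4623 -0.0609  0.2647] q [-0.7064 -0.0102  0.0306  0.707 ] F [ 0.35  0.78 -3.31] T [ 0.07 -0.02  0.04] w 0.05 j [-0.274  0.108  1.64  -0.008  1.421 -0.331]
t 5.333 tcp [ 0.462  -0.0608  0.2645] q [-0.7066 -0.01    0.0314  0.7069] F [-0.54  0.48 -3.41] T [ 0.   -0.    0.05] w 0.05 j [-0.274  0.108  1.64  -0.009  1.422 -0.331]
```

View pics/wrist2.png

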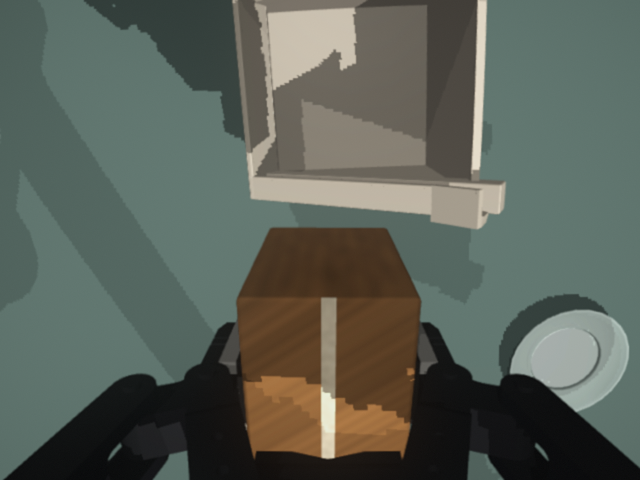

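The caddy is partly in view at the top: inner floor around (350,90), near lip edge from (250,190) to (500,215). I'll back up to see the whole of it.

```bash
python3 -m pendant '0 0.05 0 0 -0.035 0.015 -1; 0 0 0 0 -0.035 0.015 -1; 0 0 0 0 -0.035 0.015 -1; 0 0 0 0 0 0 -1; 0 0 0 0 0 0 -1;0 0 0 0 0 0 -1'
python3 - <<'E'
from h import *
st(); p,d,c=snap("wrist",3); st()
cv2.imwrite("pics/w3c.png",cv2.resize(p[0:230,170:490],None,fx=2.5,fy=2.5,interpolation=cv2.INTER_CUBIC))
E
```

```text
t: 5.83
tcp_pos: [0.4652, -0.0099, 0.3683]
ee_rot: [-0.705, 0.008, 0.019, 0.709]
contact_force: [-0.2, -0.2, -3.0]
gripper_width: 0.0497
t 5.833 tcp [ 0.4652 -0.0099  0.3683] q [-0.7051  0.0082  0.0193  0.7088] F [-0.2  -0.24 -3.04] T [-0.04 -0.04  0.  ] w 0.0497 j [-0.17   0.08   1.424 -0.002  1.677 -0.185]
t 5.883 tcp [ 0.4647 -0.01    0.3675] q [-0.705   0.009   0.0197  0.7089] F [-1.28 -0.13 -2.88] T [-0.06  0.01 -0.02] w 0.0496 j [-0.17   0.08   1.425 -0.002  1.677 -0.185]
```

View pics/w3c.png

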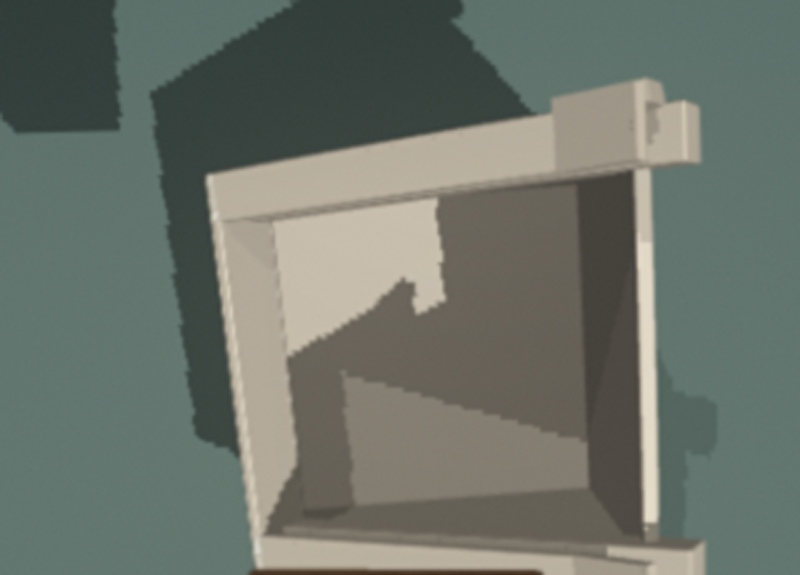

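```bash
cat > cad.py <<'E'
from fit import *
_,_,cs=load("scene",0);_,_,cd=load("side",0);p,d,cw=load("wrist",3)
kb=px([(78,432),(378,470)],6,(295,185)); kd=px([(216,470),(405,370),(70,358)],4,(215,200))
kw=px([(220,220),(265,535)],2.5,(170,0))
def tr(x,y,z):
    a=np.radians(30); return [x*np.cos(a)-z*np.sin(a),y,.118+x*np.sin(a)+z*np.cos(a)]
mb=[(.073,-.075,0),(.073,.075,0)]; md=[(-.073,-.075,0),(.073,-.075,0),(-.073,.075,0)]; mw=[tr(-.08,.062,.016),tr(-.08,-.062,.016)]
P=plane(cw,kw,mw[0][2]); print(P.round(4), np.linalg.norm(P[1]-P[0]),P.mean(0), "yaw",np.degrees(np.arctan2(*(P[0]-P[1])[[1,0]]))-90)
i=[.467,.036,0,.11]
for o in ([(cs,kb,mb)],[(cd,kd,md)],[(cs,kb,mb),(cd,kd,md)],[(cs,kb,mb),(cd,kd,md),(cw,kw,mw)]): 
    print([np.round(q,4) for q in fit(o,i)])
C=cloud(cw,d)
for q in [(212,200),(230,270),(400,165),(645,300),(650,230),(350,250),(450,450),(588,488),(275,280),(220,220),(265,535)]:
    u=px([q],2.5,(170,0))[0].round().astype(int); print(q,C[u[1],u[0]].round(4))
E
python3 cad.py
```

```text
[[ 0.3851  0.091   0.0919]
 [ 0.4004 -0.033   0.0919]] 0.1250229411983602 [0.39274768 0.02900761 0.09185641] yaw 7.0312797137566605
[array([0.4696, 0.0379, 0.0057, 0.129 ]), np.float64(0.0), np.float64(0.0)]
[array([0.4652, 0.0301, 0.0038, 0.1057]), np.float64(0.3487), np.float64(0.5336)]
[array([ 4.670e-01,  3.600e-02, -4.000e-04,  1.228e-01]), np.float64(0.5618), np.float64(1.1397)]
[array([ 0.4689,  0.0379, -0.0012,  0.1179]), np.float64(0.6918), np.float64(1.3485)]
(212, 200) [0.3816 0.0981 0.0916]
(230, 270) [0.3887 0.0722 0.091 ]
(400, 165) [0.4558 0.1068 0.1356]
(645, 300) [0.5383 0.0645 0.1522]
(650, 230) [0.5385 0.0868 0.1509]
(350, 250) [0.4286 0.0826 0.0051]
(450, 450) [ 0.4777 -0.0093  0.0074]
(588, 488) [ 0.5449 -0.0257  0.0085]
(275, 280) [0.4027 0.0686 0.0673]
(220, 220) [0.3856 0.0907 0.0931]
(265, 535) [ 0.4012 -0.0326  0.0947]
```

```bash
python3 go.py .4705 .0385 .22 7
```

```text
total shift [0.0125 0.1474 0.0475] turn [-0.008  -0.1069 -0.0402]
4 x   [-0.002  -0.0267 -0.0101] [0.003  0.0369 0.0119]
t 5.883 tcp [ 0.4647 -0.01    0.3675] q [-0.705   0.009   0.0197  0.7089] F [-1.28 -0.13 -2.88] T [-0.06  0.01 -0.02] w 0.0496 j [-0.17   0.08   1.425 -0.002  1.677 -0.185]
```

```bash
python3 -m pendant '-0.002 -0.027 -0.01 0.003 0.037 0.012 -1; -0.002 -0.027 -0.01 0.003 0.037 0.012 -1; -0.002 -0.027 -0.01 0.003 0.037 0.012 -1; -0.002 -0.027 -0.01 0.003 0.037 0.012 -1; 0 0 0 0 0 0 -1; 0 0 0 0 0 0 -1';python3 go.py .4705 .0385 .10 7
```

```text
t: 6.38
tcp_pos: [0.467, 0.0384, 0.2067]
ee_rot: [0.706, 0.042, -0.048, -0.705]
contact_force: [0.9, -0.2, -3.3]
gripper_width: 0.0496
total shift [ 0.0044  0.1067 -0.0002] turn [ 0.0016  0.0049 -0.0089]
3 x   [ 0.0005  0.0016 -0.003 ] [ 0.0014  0.0356 -0.0001]
t 6.383 tcp [0.467  0.0384 0.2067] q [ 0.7064  0.0418 -0.048  -0.7049] F [ 0.87 -0.19 -3.27] T [-0.   -0.04 -0.03] w 0.0496 j [-0.064  0.137  1.753 -0.003  1.26  -0.19 ]
```

```bash
python3 -m pendant '0 0.002 -0.003 0.002 0.025 0 -1; 0 0.002 -0.003 0.002 0.03 0 -1; 0 0 -0.003 0.001 0.03 0 -1; 0 0 0 0 0.02 0 -1; 0 0 0 0 0 0 -1; 0 0 0 0 0 0 -1';python3 go.py .4705 .0385 .045 7
```

```text
t: 6.88
tcp_pos: [0.4799, 0.0342, 0.1048]
ee_rot: [0.708, 0.047, -0.038, -0.704]
contact_force: [1.0, 0.1, -2.2]
gripper_width: 0.0496
total shift [-0.0096  0.0596  0.0058] turn [ 0.0069 -0.0024  0.0122]
2 x   [ 0.0035 -0.0012  0.0061] [-0.0047  0.0298  0.0028]
t 6.883 tcp [0.4799 0.0342 0.1048] q [ 0.708   0.0468 -0.0379 -0.7036] F [ 0.96  0.13 -2.22] T [-0.04  0.01 -0.03] w 0.0496 j [-0.07   0.241  1.903 -0.005  0.985 -0.187]
```

```bash
python3 -m pendant '0.004 -0.001 0.006 -0.005 0.015 0.003 -1; 0.003 -0.001 0.006 -0.005 0.015 0.003 -1; 0 0 0 0 0.01 0 -1; 0 0 0 0 0 0 -1; 0 0 0 0 0 0 -1';python3 go.py .4705 .0385 .045 7
```

```text
t: 7.3
tcp_pos: [0.4775, 0.0363, 0.0726]
ee_rot: [0.707, 0.047, -0.037, -0.705]
contact_force: [-2.9, 0.5, -2.9]
gripper_width: 0.0497
total shift [-0.0071  0.0274  0.0032] turn [ 0.0038 -0.0025  0.0139]
1 x   [ 0.0038 -0.0025  0.0139] [-0.0071  0.0274  0.0032]
t 7.3 tcp [0.4775 0.0363 0.0726] q [ 0.7069  0.0473 -0.0373 -0.7048] F [-2.93  0.53 -2.88] T [ 0.03  0.29 -0.06] w 0.0497 j [-6.900e-02  2.780e-01  1.952e+00 -1.000e-03  8.980e-01 -1.880e-01]
```

```bash
python3 -m pendant '0.002 -0.001 0.008 -0.008 0 0.002 -1; 0 0 0.004 -0.003 0 0 -1; 0 0 0 0 0 0 -1';python3 go.py .4705 .0385 .045 7
```

```text
t: 7.55
tcp_pos: [0.4696, 0.0364, 0.0757]
ee_rot: [0.707, 0.046, -0.039, -0.705]
contact_force: [-0.6, -0.5, -2.4]
gripper_width: 0.0497
total shift [0.0008 0.0307 0.0021] turn [ 0.0035 -0.0017  0.0095]
1 x   [ 0.0035 -0.0017  0.0095] [0.0008 0.0307 0.0021]
t 7.55 tcp [0.4696 0.0364 0.0757] q [ 0.7068  0.046  -0.0392 -0.7048] F [-0.6  -0.53 -2.39] T [-0.04  0.   -0.04] w 0.0497 j [-0.069  0.265  1.96  -0.002  0.906 -0.188]
```

```bash
python3 -m pendant '0.003 -0.001 0.008 -0.003 0.012 0.002 -1; 0 0 0 -0.003 0.012 0 -1; 0 0 0 0 0 0 -1; 0 0 0 0 0 0 -1';python3 go.py .4685 .0385 .036 7
```

```text
t: 7.88
tcp_pos: [0.4665, 0.0377, 0.0522]
ee_rot: [0.706, 0.046, -0.04, -0.705]
contact_force: [0.6, -0.9, -3.1]
gripper_width: 0.0495
total shift [0.002  0.0162 0.0006] turn [ 0.0016 -0.0005  0.0087]
1 x   [ 0.0016 -0.0005  0.0087] [0.002  0.0162 0.0006]
t 7.883 tcp [0.4665 0.0377 0.0522] q [ 0.7062  0.0461 -0.0399 -0.7054] F [ 0.55 -0.89 -3.13] T [-0.04  0.01  0.  ] w 0.0495 j [-0.068  0.294  1.996  0.     0.843 -0.19 ]
```

```bash
python3 -m pendant '0 0 0.006 0 0.007 0 -1; 0 0 0 0 0.006 0 -1; 0 0 0 0 0 0 -1';python3 go.py .4685 .0385 .036 7
```

```text
t: 8.13
tcp_pos: [0.4675, 0.0377, 0.0384]
ee_rot: [0.706, 0.044, -0.042, -0.705]
contact_force: [0.4, -0.9, -3.2]
gripper_width: 0.0495
total shift [0.001  0.0024 0.0007] turn [ 0.0017 -0.0005  0.0035]
1 x   [ 0.0017 -0.0005  0.0035] [0.001  0.0024 0.0007]
t 8.133 tcp [0.4675 0.0377 0.0384] q [ 0.7063  0.0443 -0.0417 -0.7053] F [ 0.4  -0.88 -3.2 ] T [ 0.04 -0.   -0.  ] w 0.0495 j [-6.700e-02  3.180e-01  2.006e+00 -1.000e-03  8.140e-01 -1.880e-01]
```

```bash
python3 -m pendant '0 0 0.003 0 0.003 0 -1; 0 0 0 0 0.002 0 -1; 0 0 0 0 0 0 -1';python3 go.py .4685 .0385 .034 7
```

```text
t: 8.38
tcp_pos: [0.4682, 0.0378, 0.0334]
ee_rot: [0.706, 0.043, -0.043, -0.705]
contact_force: [-1.2, 0.8, 0.1]
gripper_width: 0.0494
total shift [ 0.0004 -0.0006  0.0006] turn [ 0.0016 -0.0005  0.0004]
1 x   [ 0.0016 -0.0005  0.0004] [ 0.0004 -0.0006  0.0006]
t 8.383 tcp [0.4682 0.0378 0.0334] q [ 0.7064  0.0432 -0.0428 -0.7052] F [-1.22  0.84  0.12] T [-0.15  0.14  0.01] w 0.0494 j [-6.600e-02  3.270e-01  2.008e+00 -2.000e-03  8.050e-01 -1.870e-01]
```

The force is now off the tool at exactly the expected height (0.033), so the carton is on the floor. Releasing.

```bash
python3 -m pendant '0 0 0 0 0 0 0.3; 0 0 0 0 0 0 0.5; 0 0 0 0 0 0 0.5; 0 0 0 0 0 0 0.5; 0 0 0 0 0 0 0.5; 0 0 0 0 0 0 0.5'; python3 -m pendant '0 0 0 0 -0.01 0 0.5; 0 0 0 0 -0.02 0 0.5;0 0 0 0 -0.025 0 0.5; 0 0 0 0 -0.03 0 0.5'; python3 go.py .4685 .0385 .3 7
```

```text
t: 8.88
tcp_pos: [0.4696, 0.0378, 0.0344]
ee_rot: [0.706, 0.044, -0.042, -0.705]
contact_force: [-0.5, -0.6, -0.0]
gripper_width: 0.0643
t: 9.22
tcp_pos: [0.4647, 0.0381, 0.1164]
ee_rot: [0.706, 0.039, -0.047, -0.706]
contact_force: [1.2, -0.1, -0.1]
gripper_width: 0.0637
total shift [ 0.0019 -0.1836  0.    ] turn [-0.0006 -0.0009 -0.0104]
5 x   [-0.0001 -0.0002 -0.0021] [ 0.0005 -0.0367 -0.    ]
t 9.217 tcp [0.4647 0.0381 0.1164] q [ 0.7058  0.0392 -0.0465 -0.7058] F [ 1.17 -0.07 -0.14] T [0.01 0.05 0.  ] w 0.0637 j [-0.066  0.219  1.899 -0.002  1.034 -0.187]
```

```bash
python3 -m pendant '0 0 0 0 -0.038 0 1; 0 0 0 0 -0.038 0 1; 0 0 0 0 -0.038 0 1; 0 0 0 0 -0.035 -0.02 1; 0 0 0 0 -0.03 -0.03 1; 0 0 0 0 0 -0.03 1; 0 0 0 0 0 0 1'
python3 - <<'E'
from h import *
st(); p,d,c=snap("wrist",4); st()
E
```

```text
t: 9.8
tcp_pos: [0.4785, -0.0424, 0.3113]
ee_rot: [0.707, 0.047, -0.043, -0.704]
contact_force: [0.4, 0.0, -0.5]
gripper_width: 0.0855
t 9.8 tcp [ 0.4785 -0.0424  0.3113] q [ 0.7074  0.0468 -0.0426 -0.704 ] F [ 0.39  0.04 -0.46] T [0.03 0.06 0.03] w 0.0855 j [-0.231  0.09   1.547 -0.003  1.497 -0.357]
t 9.85 tcp [ 0.4784 -0.0402  0.3117] q [ 0.7065  0.0473 -0.0423 -0.7049] F [ 1.39 -0.22  0.92] T [ 0.01  0.01 -0.01] w 0.0853 j [-0.229  0.089  1.547 -0.     1.498 -0.356]
```

View pics/wrist4.png

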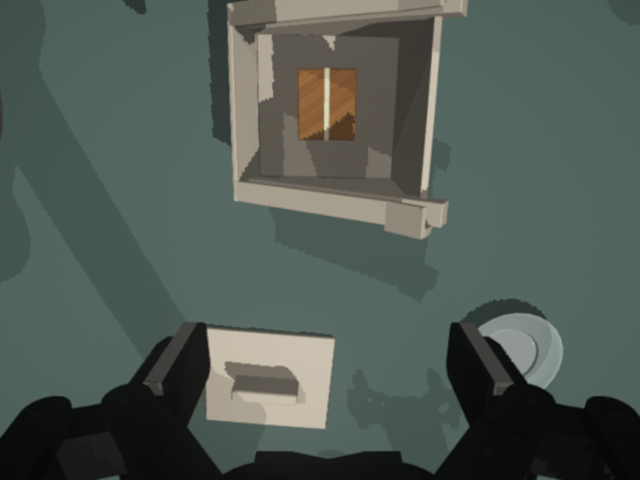

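The carton stands at (327,104), upright and central in the caddy. The lid shows at lower left, with corners near (334,336) and (327,429). Next I'll refine the caddy from a crop of this picture and move to the lid.

```bash
python3 - <<'E'
from h import *
p,d,c=load("wrist",4)
cv2.imwrite("pics/w4c.png",cv2.resize(p[0:245,210:480],None,fx=2.9,fy=2.4,interpolation=cv2.INTER_CUBIC))
E
python3 go.py .50 -.30 .24 92.5
```

```text
total shift [-0.0119  0.0723 -0.2603] turn [ 0.0073 -1.4876  0.0037]
13 x   [ 0.0006 -0.1144  0.0003] [-0.0147  0.0055 -0.0164]
t 9.85 tcp [ 0.4784 -0.0402  0.3117] q [ 0.7065  0.0473 -0.0423 -0.7049] F [ 1.39 -0.22  0.92] T [ 0.01  0.01 -0.01] w 0.0853 j [-0.229  0.089  1.547 -0.     1.498 -0.356]
```

View pics/w4c.png

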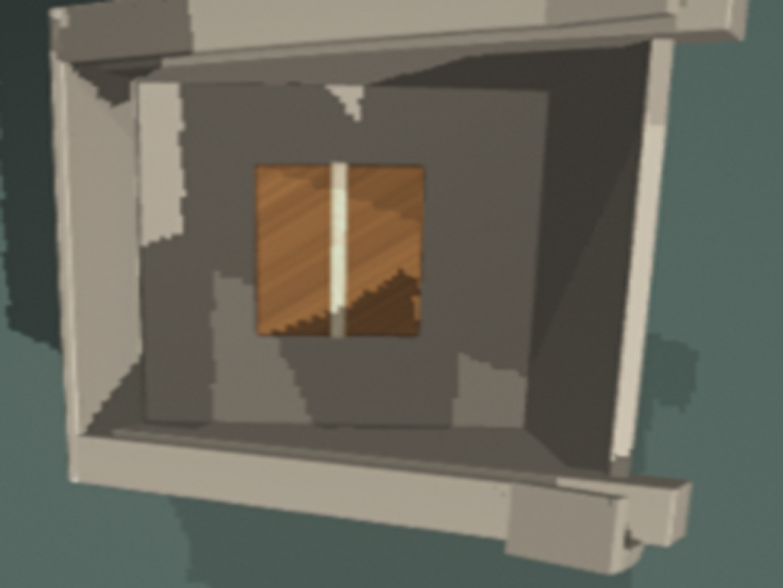

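```bash
python3 - <<'E'
from fit import *
p,d,c=load("wrist",4)
q=np.array([(67,60),(80,433)],float); uv=(q+.5)/[2.9,2.4]-.5+[210,0]
P=plane(c,uv,.0919); print(P.round(4),np.linalg.norm(P[1]-P[0])); y=np.arctan2(*(P[0]-P[1])[[1,0]])-np.pi/2
m=P.mean(0); print(np.degrees(y),m[:2]+.0773*np.array([np.cos(y),np.sin(y)]))
E
python3 -m pendant '0 -0.114 0 -0.0145 0.0055 -0.0165 1; 0 -0.114 0 -0.0145 0.0055 -0.0165 1; 0 -0.114 0 -0.0145 0.0055 -0.0165 1; 0 -0.114 0 -0.0145 0.0055 -0.0165 1; 0 -0.114 0 -0.0145 0.0055 -0.0165 1; 0 -0.114 0 -0.0145 0.0055 -0.0165 1; 0 -0.114 0 -0.0145 0.0055 -0.0165 1'
python3 go.py .50 -.30 .24 92.5
```

```text
[[ 0.386   0.092   0.0919]
 [ 0.3986 -0.0325  0.0919]] 0.12506484258662554
5.754382093899627 [0.46922759 0.03750007]
t: 10.43
tcp_pos: [0.4404, -0.1803, 0.2687]
ee_rot: [-0.624, -0.333, 0.326, 0.627]
contact_force: [0.6, -0.1, 0.2]
gripper_width: 0.0853
total shift [-0.0653  0.028  -0.1169] turn [ 0.004  -0.6451  0.0103]
6 x   [ 0.0007 -0.1075  0.0017] [-0.0159  0.0047 -0.0162]
t 10.433 tcp [ 0.4404 -0.1803  0.2687] q [-0.624  -0.3329  0.326   0.6273] F [ 0.6  -0.14  0.21] T [ 0.06 -0.02  0.04] w 0.0853 j [-0.543  0.103  1.636  0.011  1.402 -1.514]
```

```bash
python3 -m pendant '0 -0.108 0.002 -0.016 0.005 -0.016 1; 0 -0.108 0.002 -0.016 0.005 -0.016 1; 0 -0.108 0.002 -0.016 0.005 -0.016 1; 0 -0.108 0.002 -0.016 0.005 -0.016 1; 0 -0.108 0.002 -0.016 0.005 -0.016 1; 0 -0.108 0.002 -0.016 0.005 -0.016 1; 0 0 0 0 0 0 1; 0 0 0 0 0 0 1'
python3 - <<'E'
from h import *
st(); p,d,c=snap("wrist",5); st()
E
```

```text
t: 11.1
tcp_pos: [0.5003, -0.2983, 0.2267]
ee_rot: [0.475, 0.521, -0.519, -0.484]
contact_force: [-0.2, 0.3, -0.1]
gripper_width: 0.0853
t 11.1 tcp [ 0.5003 -0.2983  0.2267] q [ 0.4747  0.5209 -0.5191 -0.4836] F [-0.17  0.26 -0.12] T [0.02 0.01 0.  ] w 0.0853 j [-0.659  0.296  1.487  0.004  1.371 -2.313]
t 11.15 tcp [ 0.5003 -0.2982  0.2265] q [ 0.4747  0.5209 -0.5192 -0.4834] F [-0.42  0.29 -0.41] T [ 0.01 -0.02  0.02] w 0.0851 j [-0.659  0.296  1.488  0.004  1.37  -2.313]
```

View pics/wrist5.png

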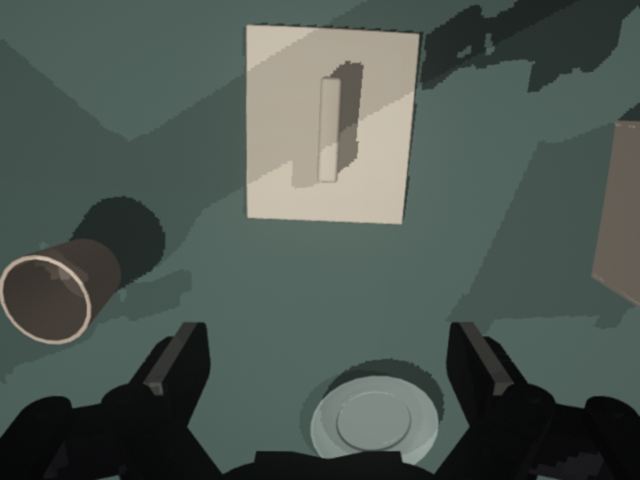

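The lid plate corners are at (247,25), (420,33), (403,223) and (247,217). The rib top runs from about (331,78) to (327,182).

Run:
```python
from h import *
p,d,c=load("wrist",5)
P=plane(c,[(247,25),(420,33),(403,223),(247,217)],.006); print(P.round(4),P.mean(0).round(4))
for a,b in [(0,3),(1,2),(0,1),(3,2)]:
    v=P[b]-P[a]; print(np.linalg.norm(v).round(4),np.degrees(np.arctan2(v[1],v[0])).round(2))
Q=plane(c,[(322,77),(340,79),(337,182),(318,182)],.04); print(Q.round(4),Q.mean(0).round(4))
C=cloud(c,d); print("rib depth",C[130,328].round(4),"plate",C[60,270].round(4),C[200,380].round(4))
cv2.imwrite("pics/w5c.png",cv2.resize(p[15:235,235:435],None,fx=2.7,fy=2.7,interpolation=cv2.INTER_CUBIC))
```

```text
[[ 0.3579 -0.3726  0.006 ]
 [ 0.352  -0.2333  0.006 ]
 [ 0.5109 -0.2268  0.006 ]
 [ 0.5165 -0.3673  0.006 ]] [ 0.4343 -0.3     0.006 ]
0.1587 1.91
0.159 2.35
0.1394 92.4
0.1406 92.27
[[ 0.3959 -0.3093  0.04  ]
 [ 0.3962 -0.2958  0.04  ]
 [ 0.4735 -0.2912  0.04  ]
 [ 0.4748 -0.3062  0.04  ]] [ 0.4351 -0.3006  0.04  ]
rib depth [ 0.4341 -0.3016  0.0408] plate [ 0.3833 -0.3528  0.0057] [ 0.4916 -0.2502  0.0063]
```

View pics/w5c.png

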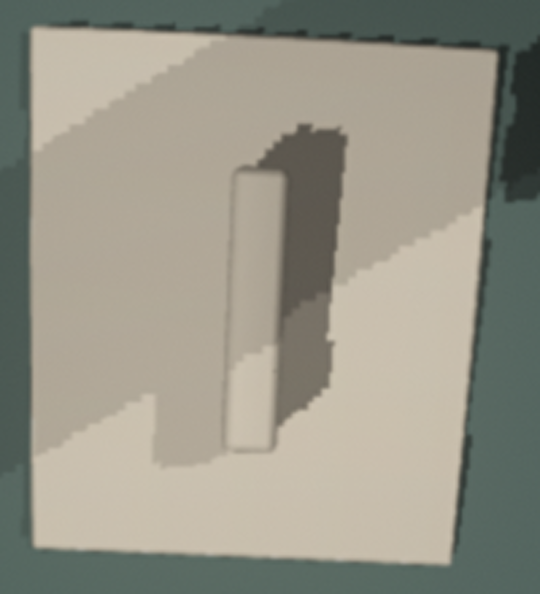

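```bash
python3 go.py .4346 -.3003 .06 92.2
```

```text
total shift [0.0015 0.167  0.0645] turn [-0.0068  0.0436  0.0106]
5 x   [-0.0014  0.0087  0.0021] [0.0002 0.0334 0.013 ]
t 11.15 tcp [ 0.5003 -0.2982  0.2265] q [ 0.4747  0.5209 -0.5192 -0.4834] F [-0.42  0.29 -0.41] T [ 0.01 -0.02  0.02] w 0.0851 j [-0.659  0.296  1.488  0.004  1.37  -2.313]
```

```bash
python3 -m pendant '-0.001 0.009 0.002 0 0.033 0.013 1; -0.001 0.009 0.002 0 0.033 0.013 1; -0.001 0.009 0.002 0 0.033 0.013 1; -0.001 0.009 0.002 0 0.033 0.013 1; -0.001 0.009 0.002 0 0.025 0.013 1; 0 0 0 0 0 0 1; 0 0 0 0 0 0 1'; python3 go.py .4346 -.3003 .06 92.2
```

```text
t: 11.73
tcp_pos: [0.4334, -0.2931, 0.0681]
ee_rot: [0.493, 0.509, -0.507, -0.49]
contact_force: [1.5, -0.4, 0.0]
gripper_width: 0.0854
total shift [-0.0072  0.0081 -0.0009] turn [ 0.0051 -0.0054 -0.0001]
1 x   [ 0.0051 -0.0054 -0.0001] [-0.0072  0.0081 -0.0009]
t 11.733 tcp [ 0.4334 -0.2931  0.0681] q [ 0.4929  0.5095 -0.5069 -0.4904] F [ 1.46 -0.35  0.04] T [-0.05 -0.08  0.04] w 0.0854 j [-0.73   0.344  1.857  0.004  0.937 -2.337]
```

```bash
python3 -m pendant '0.005 -0.005 0 -0.007 0.012 -0.001 1; 0 0 0 0 0.015 0 1; 0 0 0 0 0.012 0 1; 0 0 0 0 0 0 1; 0 0 0 0 0 0 1'; python3 go.py .4346 -.3003 .014 92.2
```

```text
t: 12.15
tcp_pos: [0.4439, -0.3053, 0.0347]
ee_rot: [0.496, 0.51, -0.51, -0.483]
contact_force: [0.1, -0.5, 0.6]
gripper_width: 0.0857
total shift [0.0056 0.0205 0.0094] turn [ 0.0137  0.0024 -0.0127]
1 x   [ 0.0137  0.0024 -0.0127] [0.0056 0.0205 0.0094]
t 12.15 tcp [ 0.4439 -0.3053  0.0347] q [ 0.4963  0.5104 -0.5097 -0.4831] F [ 0.08 -0.49  0.65] T [ 0.    0.04 -0.04] w 0.0857 j [-7.320e-01  3.990e-01  1.873e+00  1.000e-03  8.510e-01 -2.344e+00]
```

```bash
python3 -m pendant '0.014 0.002 -0.012 0.005 0.010 0.009 1; 0 0 0 0 0 0 1; 0 0 0 0 0 0 1'; python3 go.py .4346 -.3003 .014 92.2
```

```text
t: 12.4
tcp_pos: [0.4375, -0.3027, 0.0266]
ee_rot: [-0.492, -0.51, 0.51, 0.488]
contact_force: [0.4, 0.8, 0.7]
gripper_width: 0.0854
total shift [0.0026 0.0126 0.0029] turn [ 0.0036  0.0012 -0.0047]
1 x   [ 0.0036  0.0012 -0.0047] [0.0026 0.0126 0.0029]
t 12.4 tcp [ 0.4375 -0.3027  0.0266] q [-0.4921 -0.5096  0.51    0.4879] F [0.44 0.82 0.71] T [ 0.02 -0.03 -0.02] w 0.0854 j [-7.350e-01  4.070e-01  1.886e+00 -1.000e-03  8.420e-01 -2.345e+00]
```

```bash
python3 -m pendant '0.004 0.001 -0.005 0.003 0.007 0.003 1; 0 0 0 0 0.006 0 1; 0 0 0 0 0 0 1; 0 0 0 0 0 0 1'; python3 go.py .4346 -.3003 .014 92.2
```

```text
t: 12.73
tcp_pos: [0.4345, -0.2999, 0.0133]
ee_rot: [0.491, 0.51, -0.509, -0.49]
contact_force: [0.3, 0.1, 0.0]
gripper_width: 0.0854
total shift [-0.0004 -0.0007 -0.0001] turn [ 0.0005 -0.0001 -0.0004]
1 x   [ 0.0005 -0.0001 -0.0004] [-0.0004 -0.0007 -0.0001]
t 12.733 tcp [ 0.4345 -0.2999  0.0133] q [ 0.4906  0.5095 -0.5094 -0.4901] F [0.35 0.1  0.04] T [ 0.02  0.01 -0.  ] w 0.0854 j [-0.736  0.423  1.905  0.     0.813 -2.345]
```

Right on target. Closing on the rib.

```bash
python3 -m pendant '0 0 0 0 0 0 -1; 0 0 0 0 0 0 -1; 0 0 0 0 0 0 -1; 0 0 0 0 0 0 -1; 0 0 0 0 0 0 -1; 0 0 0 0 0 0 -1; 0 0 0 0 0 0 -1; 0 0 0 0 0 0 -1; 0 0 0 0 0 0 -1; 0 0 0 0 0 0 -1' 70; python3 -m pendant '0 0 0 0 -0.01 0 -1; 0 0 0 0 -0.02 0 -1; 0 0 0 0 -0.04 0 -1; 0 0 0 0 -0.04 0 -1; 0 0 0 0 -0.04 0 -1; 0 0 0 0 -0.04 0 -1'; python3 go.py .67 .06 .32 96.5 30
```

```text
t: 13.57
tcp_pos: [0.4346, -0.3001, 0.0136]
ee_rot: [0.491, 0.509, -0.509, -0.49]
contact_force: [0.3, 0.5, 0.7]
gripper_width: 0.0147
t: 14.07
tcp_pos: [0.4283, -0.2945, 0.2025]
ee_rot: [-0.481, -0.509, 0.51, 0.5]
contact_force: [1.0, 0.5, -2.4]
gripper_width: 0.0148
total shift [ 0.3473 -0.1158 -0.2528] turn [ 0.5049 -0.0686  0.0388]
12 x   [ 0.0421 -0.0057  0.0032] [ 0.0281 -0.015  -0.0194]
t 14.067 tcp [ 0.4283 -0.2945  0.2025] q [-0.4809 -0.5091  0.5096  0.4999] F [ 0.96  0.46 -2.41] T [-0.02 -0.07  0.03] w 0.0148 j [-0.736  0.226  1.648  0.     1.294 -2.345]
```

```bash
cat > tr.py <<'E'
# lid goal in track frame: X Y Z (mm) [n]; prints body step. also current lid in track
import sys
from go import *
O=np.array([.4693,.0378,.118]); psi=np.radians(6.5); h=.0136
Rt=R.from_euler('zy',[psi,-np.radians(30)]).as_matrix()
def cur():
    s=ctrl.state(); M=R.from_quat(s["ee_rot"]).as_matrix()
    # tool x = lid y, tool y=-lid z, tool z = -lid x
    L=np.c_[-M[:,2],M[:,0],-M[:,1]]
    p=s["tcp_pos"]-h*L[:,2]
    r=R.from_matrix(Rt.T@L).as_rotvec(); print("lid in track mm",(Rt.T@(p-O)*1000).round(1),"rot",r.round(3),"Ftrack",(Rt.T@s["contact_force"]).round(1),"T",s["wrist_torque"].round(2),"w",round(s["gripper_width"],4),"t",round(s["t"],2),"j",s["joint_positions"].round(2))
if __name__=="__main__":
    cur()
    if len(sys.argv)>3:
        X=np.array([float(v) for v in sys.argv[1:4]])/1000
        T=np.eye(4); T[:3,:3]=np.c_[Rt[:,1],-Rt[:,2],-Rt[:,0]]; T[:3,3]=O+Rt@(X+[0,0,h]); print(T[:3,3])
        plan(T,int(sys.argv[4]) if len(sys.argv)>4 else None)
E
python3 tr.py 215 0 30; python3 go.py .60 -.2 .33 96.5 -30
```

```text
lid in track mm [ -37.9 -329.9   82.1] rot [ 0.059  0.541 -0.078] Ftrack [-0.3  0.5 -2.6] T [-0.02 -0.07  0.03] w 0.0148 t 14.07 j [-0.74  0.23  1.65  0.    1.29 -2.35]
[0.63249857 0.06213869 0.26256768]
total shift [ 0.3498 -0.0576 -0.2165] turn [-0.5407 -0.0783  0.0588]
11 x   [-0.0492 -0.0071  0.0053] [ 0.031  -0.0011 -0.0218]
total shift [ 0.0903 -0.1291 -0.1727] turn [-0.5418 -0.0789 -0.0007]
6 x   [-0.0903 -0.0131 -0.0001] [ 0.0141 -0.0147 -0.0338]
t 14.067 tcp [ 0.4283 -0.2945  0.2025] q [-0.4809 -0.5091  0.5096  0.4999] F [ 0.96  0.46 -2.41] T [-0.02 -0.07  0.03] w 0.0148 j [-0.736  0.226  1.648  0.     1.294 -2.345]
```

```bash
python3 -m pendant '-0.09 -0.013 0 0.014 -0.015 -0.034 -1; -0.09 -0.013 0 0.014 -0.015 -0.034 -1; -0.09 -0.013 0 0.014 -0.015 -0.034 -1; -0.09 -0.013 0 0.014 -0.015 -0.034 -1; -0.09 -0.013 0 0.014 -0.015 -0.034 -1; -0.09 -0.013 0 0.014 -0.015 -0.034 -1; 0 0 0 0 0 0 -1'; python3 tr.py 230 0 35; st=1;python3 -c "
from h import *
st()"
```

```text
t: 14.65
tcp_pos: [0.6049, -0.1971, 0.355]
ee_rot: [0.584, 0.651, -0.367, -0.317]
contact_force: [0.0, -0.9, -1.1]
gripper_width: 0.0147
lid in track mm [ 208.4 -259.5  123.9] rot [ 0.044 -0.038 -0.004] Ftrack [-0.6 -0.8 -1. ] T [-0.04  0.4  -0.1 ] w 0.0147 t 14.65 j [-0.63  0.07  1.59  0.41  1.07 -2.45]
[0.64290545 0.06383674 0.2743496 ]
total shift [ 0.256   0.101  -0.0174] turn [ 0.0382 -0.0043  0.0441]
7 x   [ 0.0055 -0.0006  0.0063] [ 0.0368  0.0137 -0.0028]
t 14.65 tcp [ 0.6049 -0.1971  0.355 ] q [ 0.5841  0.6509 -0.3672 -0.3167] F [ 0.04 -0.88 -1.08] T [-0.04  0.4  -0.1 ] w 0.0147 j [-0.63   0.074  1.593  0.409  1.072 -2.446]
```

```bash
python3 -m pendant '0.006 0 0.006 0.037 0.012 -0.003 -1; 0.006 0 0.006 0.037 0.012 -0.003 -1; 0.006 0 0.006 0.037 0.012 -0.003 -1; 0.006 0 0.006 0.037 0.012 -0.003 -1; 0.006 0 0.006 0.037 0.012 -0.003 -1; 0.006 0 0.006 0.037 0.012 -0.003 -1; 0 0 0 0 0 0 -1'; python3 tr.py 220 0 25
```

```text
t: 15.23
tcp_pos: [0.627, 0.0286, 0.2899]
ee_rot: [0.592, 0.626, -0.391, -0.324]
contact_force: [-0.6, -0.8, -2.6]
gripper_width: 0.0148
lid in track mm [219.8 -34.4  56.4] rot [-0.005  0.015 -0.007] Ftrack [-1.9 -0.6 -1.9] T [-0.04  0.44 -0.04] w 0.0148 t 15.23 j [-0.09  0.08  1.73  0.05  0.83 -1.78]
[0.63930086 0.06270471 0.26072148]
total shift [ 0.0345  0.0312 -0.0002] turn [-0.015  -0.0068 -0.0055]
2 x   [-0.0075 -0.0034 -0.0027] [ 0.0172  0.0156 -0.0001]
```

```bash
python3 -m pendant '-0.007 -0.003 -0.003 0.017 0.014 0 -1; -0.007 -0.003 -0.003 0.017 0.014 0 -1; 0 0 0 0 0 0 -1; 0 0 0 0 0 0 -1'; python3 tr.py 200 0 12
python3 - <<'E'
from h import *
for n in ("wrist","side","scene"): 
    p,d,c=snap(n,6)
p,_,_=load("side",6); cv2.imwrite("pics/s6c.png",cv2.resize(p[130:330,200:400],None,fx=2.9,fy=2.9,interpolation=cv2.INTER_CUBIC))
E
```

```text
t: 15.57
tcp_pos: [0.6326, 0.0666, 0.2579]
ee_rot: [0.586, 0.631, -0.395, -0.32]
contact_force: [-0.3, 0.3, -1.8]
gripper_width: 0.0149
lid in track mm [213.    4.8  25.9] rot [0.002 0.015 0.01 ] Ftrack [-1.2  0.4 -1.4] T [0.   0.41 0.03] w 0.0149 t 15.57 j [-0.01  0.11  1.77  0.01  0.75 -1.7 ]
[0.62859169 0.06044064 0.23952744]
total shift [-0.0046  0.0141  0.0131] turn [-0.0149  0.0101  0.0023]
1 x   [-0.0149  0.0101  0.0023] [-0.0046  0.0141  0.0131]
```

View pics/wrist6.png

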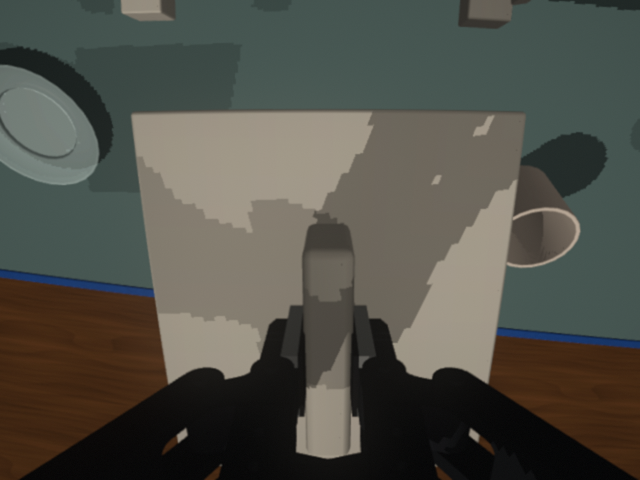

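View pics/s6c.png

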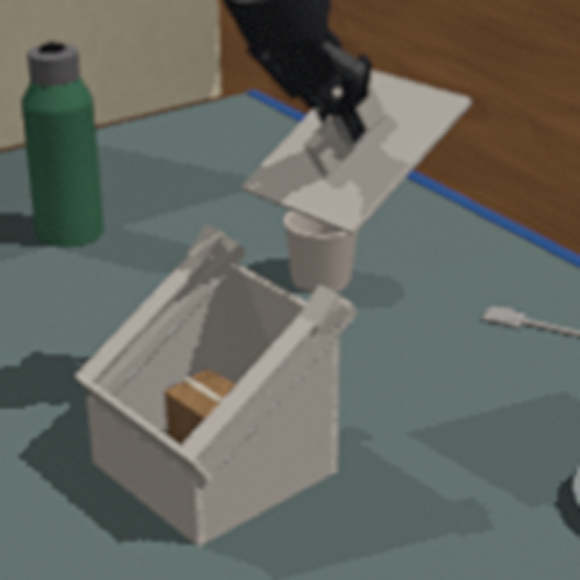

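The lid is held straight. Its leading edge runs from (132,112) to (525,112), and the two flared lip ends show at the top, around (122–175,18) and (460–512,25). I'll use these to measure the track relative to the lid.

Run:
```python
from h import *
import tr
p,d,c=load("wrist",6)
cv2.imwrite("pics/w6c.png",cv2.resize(p[0:130,110:540],(774,234*2),interpolation=cv2.INTER_CUBIC))
C=cloud(c,d)
# front edge of lid
for u in [(140,116),(200,116),(330,116),(450,116),(515,116),(170,10),(135,8),(150,12),(465,12),(485,18),(505,15)]:
    P=C[u[1],u[0]]; print(u,P.round(4),"track mm",(tr.Rt.T@(P-tr.O)*1000).round(1))
```

```text
(140, 116) [ 0.5753 -0.0084  0.2188] track mm [136.  -62.   34.3]
(200, 116) [0.5737 0.0126 0.2172] track mm [136.2 -40.9  33.7]
(330, 116) [0.5687 0.0576 0.2153] track mm [136.1   4.4  34.6]
(450, 116) [0.564  0.0989 0.2127] track mm [135.4  46.   34.7]
(515, 116) [0.5612 0.1219 0.2109] track mm [134.7  69.3  34.6]
(170, 10) [ 0.5594 -0.0157  0.1584] track mm [ 91.6 -64.3 -10.1]
(135, 8) [ 0.5572 -0.0277  0.166 ] track mm [ 92.1 -76.4  -2.4]
(150, 12) [ 0.5581 -0.0211  0.1668] track mm [ 93.9 -70.   -2.2]
(465, 12) [0.5436 0.1066 0.163 ] track mm [94.1 58.5  1.9]
(485, 18) [0.5437 0.1143 0.1663] track mm [96.7 66.   4.7]
(505, 15) [0.5413 0.1218 0.1661] track mm [95.4 73.7  5.7]
```

View pics/w6c.png

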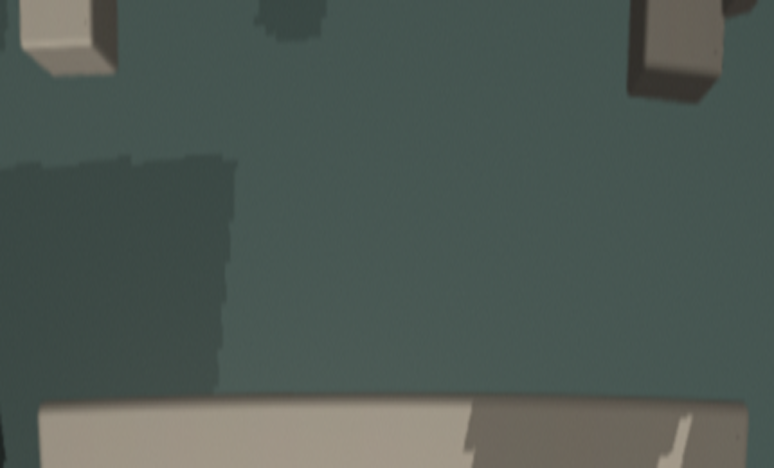

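Run:
```python
from h import *
import tr
p,d,c=load("wrist",6)
C=cloud(c,d); E=c["extrinsics"]
def tplane(uv,z):
    r=rays(c,uv)@E[:3,:3].T@tr.Rt; o=tr.Rt.T@(E[:3,3]-tr.O); return (o+r*((z-o[2])/r[:,2])[:,None])*1000
q=(np.array([(92,45),(645,67)])+.5)/[1.8,3.6]-.5+[110,0]; print(tplane(q,0).round(1))
q=(np.array([(38,405),(748,403)])+.5)/[1.8,3.6]-.5+[110,0]; print("lid front top corners",q.round(1),tplane(q,.032).round(1),tplane(q,.034).round(1))
for b in [(125,0,160,10),(470,0,510,15),(160,125,250,140),(420,125,500,140)]:
    P=(C[b[1]:b[3],b[0]:b[2]].reshape(-1,3)-tr.O)@tr.Rt*1000; print(b,np.median(P,axis=0).round(1),P[:,2].std().round(1))
```

```text
[[ 94.6 -64.6   0. ]
 [ 96.   60.6   0. ]]
lid front top corners [[130.9 112.1]
 [525.3 111.6]] [[134.7 -66.3  32. ]
 [133.   74.   32. ]] [[134.7 -65.4  34. ]
 [133.1  73.1  34. ]]
(125, 0, 160, 10) [ 90.8 -73.2  -2.3] 0.8
(470, 0, 510, 15) [92.5 67.2  5.1] 10.3
(160, 125, 250, 140) [141.7 -39.4  33.8] 9.2
(420, 125, 500, 140) [140.7  50.   34.1] 10.6
```

```bash
sed -i 's/.4693,.0378,.118/.4693,.0367,.118/; s/radians(6.5)/radians(6.0)/' tr.py; python3 tr.py 186 0.9 6
```

```text
lid in track mm [214.6   6.3  26.8] rot [0.001 0.012 0.016] Ftrack [-0.7  0.8 -0.9] T [-0.01  0.37  0.03] w 0.0147 t 15.72 j [-0.01  0.11  1.76  0.01  0.75 -1.7 ]
[0.61961684 0.05703736 0.2274176 ]
total shift [-0.005   0.0211  0.0286] turn [-0.0118  0.0163  0.0012]
1 x   [-0.0118  0.0163  0.0012] [-0.005   0.0211  0.0286]
```

```bash
python3 -m pendant '-0.006 0.008 0 -0.003 0.009 0.008 -1; -0.006 0.008 0 -0.003 0.009 0.008 -1; 0 0 0 0 0 0 -1; 0 0 0 0 0 0 -1'; python3 tr.py 186 0.9 6
```

```text
t: 16.05
tcp_pos: [0.6313, 0.0525, 0.2408]
ee_rot: [0.596, 0.63, -0.382, -0.319]
contact_force: [1.2, -0.0, -1.6]
gripper_width: 0.0147
lid in track mm [202.4  -5.4  11.7] rot [-0.004 -0.008 -0.004] Ftrack [ 0.3 -0.1 -2. ] T [-0.03  0.33 -0.03] w 0.0147 t 16.05 j [-0.04  0.12  1.82  0.02  0.67 -1.72]
[0.61961684 0.05703736 0.2274176 ]
total shift [0.0062 0.0056 0.0163] turn [ 0.0076 -0.0041 -0.004 ]
1 x   [ 0.0076 -0.0041 -0.004 ] [0.0062 0.0056 0.0163]
```

```bash
python3 -m pendant '0.006 -0.004 -0.004 0.006 0.004 0.010 -1; 0 0 0 0 0 0 -1; 0 0 0 0 0 0 -1'; python3 tr.py 186 0.9 6
```

```text
t: 16.3
tcp_pos: [0.6252, 0.0561, 0.2343]
ee_rot: [0.595, 0.63, -0.383, -0.32]
contact_force: [1.3, 0.4, -1.5]
gripper_width: 0.015
lid in track mm [194.1  -0.9   9.2] rot [-0.002 -0.005 -0.002] Ftrack [ 0.4  0.4 -2. ] T [-0.05  0.4   0.03] w 0.015 t 16.3 j [-0.03  0.11  1.84  0.02  0.66 -1.72]
[0.61961684 0.05703736 0.2274176 ]
total shift [0.0018 0.0031 0.0081] turn [ 0.0049 -0.0017 -0.0017]
1 x   [ 0.0049 -0.0017 -0.0017] [0.0018 0.0031 0.0081]
```

```bash
python3 -m pendant '0.005 -0.002 -0.002 0.002 0.002 0.007 -1; 0 0 0 0 0 0 -1; 0 0 0 0 0 0 -1'; python3 tr.py 186 0.9 6;  python3 - <<'E'
from h import *
for n in ("wrist","side"): snap(n,7)
p,_,_=load("side",7); cv2.imwrite("pics/s7c.png",cv2.resize(p[150:290,230:370],None,fx=4,fy=4,interpolation=cv2.INTER_CUBIC))
E
```

```text
t: 16.55
tcp_pos: [0.62, 0.0579, 0.2296]
ee_rot: [0.593, 0.631, -0.385, -0.32]
contact_force: [0.1, 0.6, -1.7]
gripper_width: 0.0149
lid in track mm [187.5   1.6   7.7] rot [ 0.001 -0.001  0.001] Ftrack [-0.7  0.6 -1.5] T [-0.05  0.42 -0.03] w 0.0149 t 16.55 j [-0.03  0.11  1.85  0.02  0.65 -1.72]
[0.61961684 0.05703736 0.2274176 ]
total shift [-0.0007  0.0017  0.0015] turn [0.0011 0.0012 0.0006]
1 x   [0.0011 0.0012 0.0006] [-0.0007  0.0017  0.0015]
```

View pics/wrist7.png

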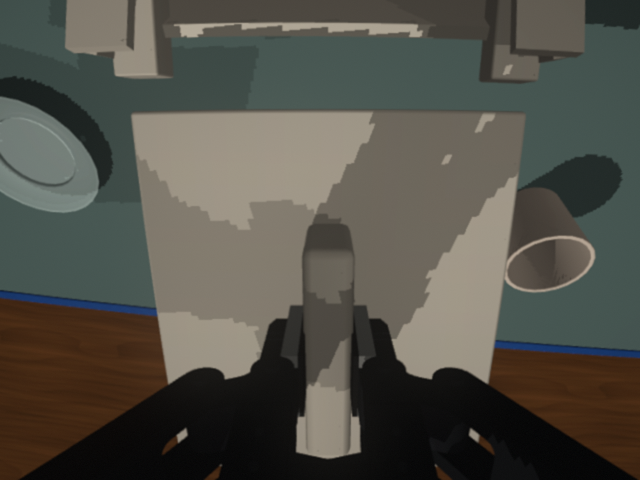

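View pics/s7c.png

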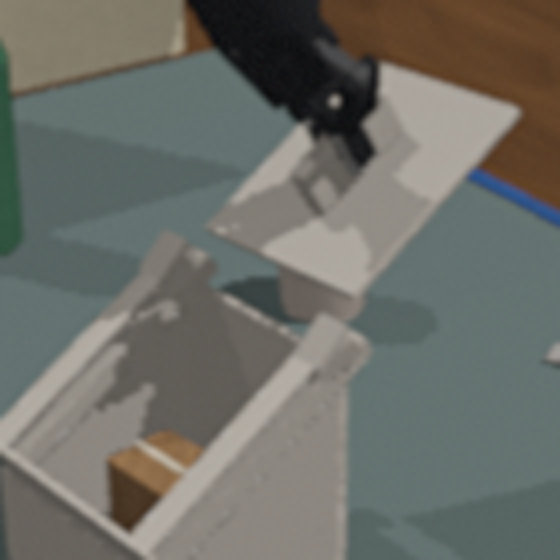

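Run:
```python
from h import *
p,d,c=load("wrist",7)
a=p[20:130,60:190]; b=p[20:130,470:600]
cv2.imwrite("pics/w7c.png",cv2.resize(np.hstack([a,b]),None,fx=3,fy=4,interpolation=cv2.INTER_CUBIC))
```

```text
(no output)
```

View pics/w7c.png

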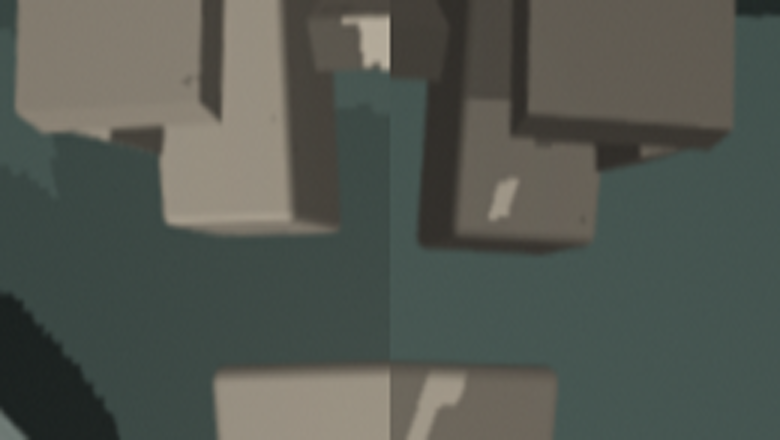

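Run:
```python
from h import *
import tr
p,d,c=load("wrist",7); E=c["extrinsics"]; C=cloud(c,d)
def tplane(uv,z):
    r=rays(c,uv)@E[:3,:3].T@tr.Rt; o=tr.Rt.T@(E[:3,3]-tr.O); return (o+r*((z-o[2])/r[:,2])[:,None])*1000
print(tplane([(157,74.2),(491.3,77.9)],0).round(1)); print("lip",tplane([(126.3,44.6),(515.7,48.4)],.023).round(1)); print("lid",tplane([(131.3,112.9),(525,112.2)],.014).round(1))
for b in [(118,55,150,70),(500,60,530,72),(160,120,250,135),(420,120,500,135),(70,10,120,40),(520,10,575,40)]:
    P=(C[b[1]:b[3],b[0]:b[2]].reshape(-1,3)-tr.O)@tr.Rt*1000; print(b,np.median(P,axis=0).round(1),P[:,2].std().round(1))
```

```text
[[ 94.8 -62.8   0. ]
 [ 96.   62.6   0. ]]
lip [[ 87.4 -63.1  23. ]
 [ 88.5  61.2  23. ]]
lid [[108.7 -68.   14. ]
 [108.2  70.7  14. ]]
(118, 55, 150, 70) [ 89.9 -72.5  -2.4] 7.7
(500, 60, 530, 72) [91.8 69.   5.1] 8.4
(160, 120, 250, 135) [113.9 -41.9  14.5] 7.1
(420, 120, 500, 135) [113.8  47.3  14.7] 10.6
(70, 10, 120, 40) [ 79.9 -75.5  18.3] 8.5
(520, 10, 575, 40) [81.4 69.5 25.8] 10.3
```

Run:
```python
from h import *
import tr
# lip-top points: residual height above model plane z=16 for |y| 64..78, x -75..55
for n,i in [("scene",0),("side",0),("wrist",3),("wrist",4),("scene",6),("side",6),("wrist",7)]:
    p,d,c=load(n,i); C=cloud(c,d).reshape(-1,3); C=C[d.ravel()>0]
    T=(C-tr.O)@tr.Rt*1000
    o=[]
    for lo,hi in [(-74,-65),(65,74)]:
        m=(T[:,0]>-60)&(T[:,0]<50)&(T[:,1]>lo)&(T[:,1]<hi)&(T[:,2]>4)&(T[:,2]<30); o.append((m.sum(),np.median(T[m,2]).round(1) if m.any() else None, T[m,2].std().round(1) if m.any() else None))
    print(n,i,o)
```

```text
scene 0 [(np.int64(36), np.float64(15.5), np.float64(0.9)), (np.int64(46), np.float64(22.9), np.float64(5.4))]
side 0 [(np.int64(139), np.float64(12.4), np.float64(1.2)), (np.int64(134), np.float64(18.5), np.float64(5.9))]
wrist 3 [(np.int64(713), np.float64(13.8), np.float64(0.7)), (np.int64(1205), np.float64(20.8), np.float64(0.7))]
wrist 4 [(np.int64(1350), np.float64(13.8), np.float64(0.7)), (np.int64(1424), np.float64(20.8), np.float64(2.1))]
scene 6 [(np.int64(36), np.float64(15.5), np.float64(1.0)), (np.int64(41), np.float64(22.6), np.float64(4.3))]
side 6 [(np.int64(137), np.float64(12.4), np.float64(1.3)), (np.int64(140), np.float64(18.8), np.float64(5.9))]
wrist 7 [(np.int64(0), None, None), (np.int64(0), None, None)]
```

All views show the +y lip 7 mm high. The cause is my own frame: I used the wrong Euler order. Fixing it and re-measuring.

```bash
sed -i "s/from_euler('zy'/from_euler('ZY'/" tr.py
python3 - <<'E'
from h import *
import tr
for n,i in [("scene",0),("side",0),("wrist",3),("wrist",4)]:
    p,d,c=load(n,i); C=cloud(c,d).reshape(-1,3); C=C[d.ravel()>0]
    T=(C-tr.O)@tr.Rt*1000
    for lo,hi in [(-74,-65),(65,74)]:
      for xa,xb in [(-70,-20),(0,50)]:
        m=(T[:,0]>xa)&(T[:,0]<xb)&(T[:,1]>lo)&(T[:,1]<hi)&(T[:,2]>8)&(T[:,2]<24); print(n,i,lo,xa,m.sum(),np.median(T[m,2]).round(1) if m.any() else None)
p,d,c=load("wrist",7); E=c["extrinsics"]; C=cloud(c,d)
def tplane(uv,z):
    r=rays(c,uv)@E[:3,:3].T@tr.Rt; o=tr.Rt.T@(E[:3,3]-tr.O); return (o+r*((z-o[2])/r[:,2])[:,None])*1000
print(tplane([(157,74.2),(491.3,77.9)],0).round(1)); print("lip",tplane([(126.3,44.6),(515.7,48.4)],.023).round(1)); print("lid",tplane([(131.3,112.9),(525,112.2)],.014).round(1))
for b in [(118,55,150,70),(500,60,530,72),(160,120,250,135),(420,120,500,135)]:
    P=(C[b[1]:b[3],b[0]:b[2]].reshape(-1,3)-tr.O)@tr.Rt*1000; print(b,np.median(P,axis=0).round(1))
E
python3 tr.py 190 0 8
```

```text
scene 0 -74 -70 16 19.0
scene 0 -74 0 18 19.1
scene 0 65 -70 15 19.4
scene 0 65 0 18 19.5
side 0 -74 -70 62 16.3
side 0 -74 0 62 15.7
side 0 65 -70 48 15.0
side 0 65 0 54 16.0
wrist 3 -74 -70 336 17.5
wrist 3 -74 0 233 17.4
wrist 3 65 -70 458 17.2
wrist 3 65 0 623 17.1
wrist 4 -74 -70 515 17.3
wrist 4 -74 0 682 17.4
wrist 4 65 -70 678 17.2
wrist 4 65 0 669 17.2
[[ 95.4 -62.7   0. ]
 [ 95.4  62.8   0. ]]
lip [[ 87.8 -62.2  23. ]
 [ 88.2  62.3  23. ]]
lid [[109.6 -67.3  14. ]
 [107.3  71.3  14. ]]
(118, 55, 150, 70) [ 90.9 -71.2   1.1]
(500, 60, 530, 72) [90.9 70.4  1.2]
(160, 120, 250, 135) [114.5 -39.5  16.3]
(420, 120, 500, 135) [113.1  49.6  11.8]
lid in track mm [187.1   4.7   6.9] rot [-0.052  0.003  0.015] Ftrack [-0.8  0.3 -2.1] T [-0.05  0.44  0.04] w 0.0148 t 16.65 j [-0.03  0.11  1.85  0.02  0.65 -1.72]
[0.6222026  0.05277071 0.23170615]
total shift [-0.0055 -0.0008 -0.0028] turn [-0.0026  0.0153 -0.0516]
1 x   [-0.0026  0.0153 -0.0516] [-0.0055 -0.0008 -0.0028]
```

```bash
sed -i "s/.0367,.118\]/.0367,.119]/" tr.py; python3 -m pendant '-0.001 0.008 -0.026 -0.002 0 -0.002 -1; -0.001 0.008 -0.026 -0.002 0 -0.002 -1; 0 0 0 0 0 0 -1; 0 0 0 0 0 0 -1'; python3 tr.py 180 1 6
```

```text
t: 16.98
tcp_pos: [0.6241, 0.055, 0.232]
ee_rot: [0.579, 0.644, -0.371, -0.335]
contact_force: [-0.1, -0.1, -1.9]
gripper_width: 0.0146
lid in track mm [191.4   2.    6.3] rot [ 0.002 -0.     0.   ] Ftrack [-1.  -0.1 -1.6] T [-0.09  0.41  0.02] w 0.0146 t 16.98 j [-0.08  0.11  1.84  0.15  0.67 -1.85]
[0.61447978 0.05296452 0.2259741 ]
total shift [-0.001   0.0003  0.0114] turn [0.0005 0.0001 0.0024]
1 x   [0.0005 0.0001 0.0024] [-0.001   0.0003  0.0114]
```

```bash
python3 -m pendant '0 0 0 -0.001 0 0.010 -1; 0 0 0 0 0 0.010 -1; 0 0 0 0 0 0 -1'; python3 tr.py 160 1 5
```

```text
t: 17.23
tcp_pos: [0.6052, 0.0522, 0.2208]
ee_rot: [0.579, 0.644, -0.372, -0.335]
contact_force: [-0.7, 0.1, -2.6]
gripper_width: 0.0144
lid in track mm [169.3   1.2   6.1] rot [0.001 0.    0.001] Ftrack [-1.9  0.2 -1.9] T [-0.04  0.46 -0.02] w 0.0144 t 17.23 j [-0.09  0.1   1.9   0.16  0.64 -1.87]
[0.59775141 0.0512063  0.21510807]
total shift [-0.0002  0.0011  0.0093] turn [-0.0004  0.0014  0.0014]
1 x   [-0.0004  0.0014  0.0014] [-0.0002  0.0011  0.0093]
```

```bash
python3 -m pendant '0 0 0.001 0 0.001 0.009 -1; 0 0 0 0 0.002 0.009 -1; 0 0 0 0 0 0 -1'; python3 tr.py 135 1 3
python3 - <<'E'
from h import *
snap("wrist",8)
E
```

```text
t: 17.48
tcp_pos: [0.5883, 0.0514, 0.2075]
ee_rot: [0.579, 0.644, -0.373, -0.335]
contact_force: [0.4, 0.2, -2.1]
gripper_width: 0.0149
lid in track mm [148.    2.1   3.1] rot [0.001 0.002 0.002] Ftrack [-0.7  0.2 -2. ] T [-0.01  0.42 -0.01] w 0.0149 t 17.48 j [-0.09  0.08  1.95  0.17  0.61 -1.89]
[0.57721391 0.04904772 0.20087602]
total shift [-0.0011  0.0001  0.0131] turn [-0.002   0.0022  0.0007]
1 x   [-0.002   0.0022  0.0007] [-0.0011  0.0001  0.0131]
```

View pics/wrist8.png

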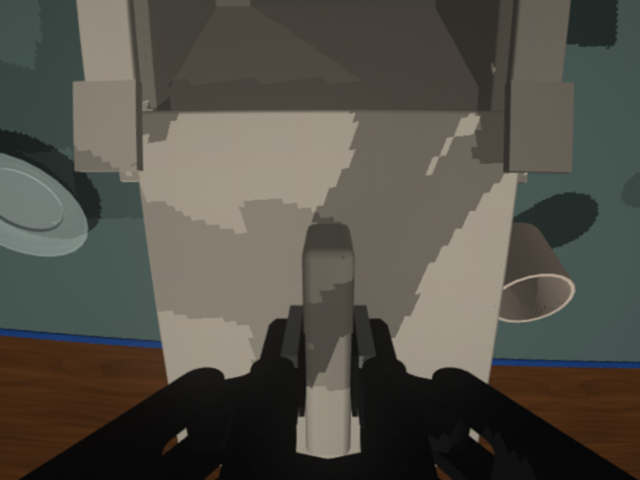

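The lid's front edge is inside the flared lead-in, between the lip inner edges at columns 140 and 508. It sits about 1–2 mm too far to +y. Continuing slowly.

```bash
python3 -m pendant '-0.001 0.001 0 -0.002 0 0.009 -1; 0 0 0 0 0 0.009 -1; 0 0 0 0 0 0.006 -1; 0 0 0 0 0 0 -1'; python3 tr.py 110 0.5 2
```

```text
t: 17.87
tcp_pos: [0.5693, 0.0472, 0.197]
ee_rot: [0.58, 0.645, -0.371, -0.333]
contact_force: [-0.3, -0.7, -3.3]
gripper_width: 0.0148
lid in track mm [ 1.262e+02 -1.000e-01  3.600e+00] rot [-0.    -0.004  0.001] Ftrack [-2.  -0.7 -2.7] T [-0.05  0.42 -0.03] w 0.0148 t 17.87 j [-0.11  0.06  2.    0.2   0.57 -1.92]
[0.5562314  0.04633961 0.18751   ]
total shift [0.0006 0.0016 0.0161] turn [ 0.0044  0.0014 -0.0002]
1 x   [ 0.0044  0.0014 -0.0002] [0.0006 0.0016 0.0161]
```

```bash
python3 -m pendant '0.002 0 0 0 0.001 0.010 -1; 0.001 0 0 0 0 0.010 -1; 0 0 0 0 0 0.010 -1; 0 0 0 0 0 0 -1'; python3 tr.py 70 0.5 2
```

```text
t: 18.2
tcp_pos: [0.5424, 0.0443, 0.18]
ee_rot: [0.58, 0.644, -0.371, -0.333]
contact_force: [-1.1, 0.6, -2.8]
gripper_width: 0.0148
lid in track mm [94.2 -0.1  2.5] rot [-0.    -0.002  0.002] Ftrack [-2.3  0.7 -1.9] T [-0.06  0.47 -0.04] w 0.0148 t 18.2 j [-0.12  0.04  2.08  0.23  0.52 -1.97]
[0.52178015 0.04271864 0.16751   ]
total shift [0.0006 0.0005 0.0242] turn [ 0.0024  0.0017 -0.0003]
1 x   [ 0.0024  0.0017 -0.0003] [0.0006 0.0005 0.0242]
```

```bash
python3 -m pendant '0.001 0.001 0 0 0 0.012 -1; 0.001 0 0 0 0 0.012 -1; 0 0 0 0 0 0.012 -1; 0 0 0 0 0 0.010 -1; 0 0 0 0 0 0 -1'; python3 tr.py 20 0.5 2
```

```text
t: 18.62
tcp_pos: [0.5001, 0.0397, 0.1557]
ee_rot: [0.58, 0.644, -0.371, -0.334]
contact_force: [-0.9, 0.2, -3.1]
gripper_width: 0.0148
lid in track mm [45.2 -0.2  2.6] rot [-0.001 -0.002  0.   ] Ftrack [-2.3  0.3 -2.2] T [-0.05  0.45  0.02] w 0.0148 t 18.62 j [-0.15  0.01  2.19  0.3   0.45 -2.06]
[0.47871609 0.03819243 0.14251   ]
total shift [0.0007 0.0006 0.0252] turn [ 0.0022  0.0001 -0.001 ]
1 x   [ 0.0022  0.0001 -0.001 ] [0.0007 0.0006 0.0252]
```

```bash
python3 -m pendant '0.001 0 0 0 0 0.010 -1; 0.001 0 -0.001 0 0 0.010 -1; 0 0 0 0 0 0.008 -1; 0 0 0 0 0 0 -1'; python3 tr.py 8 0.5 2
```

```text
t: 18.95
tcp_pos: [0.4767, 0.0364, 0.1423]
ee_rot: [0.581, 0.644, -0.37, -0.333]
contact_force: [-0.2, 0.0, -1.8]
gripper_width: 0.0147
lid in track mm [18.1 -1.1  3. ] rot [-0.002 -0.005 -0.001] Ftrack [-1.1  0.1 -1.5] T [-0.    0.44 -0.04] w 0.0147 t 18.95 j [-0.18 -0.01  2.25  0.35  0.41 -2.14]
[0.46838071 0.03710613 0.13651   ]
total shift [0.0016 0.0009 0.01  ] turn [ 0.0047 -0.0009 -0.0018]
1 x   [ 0.0047 -0.0009 -0.0018] [0.0016 0.0009 0.01  ]
```

```bash
python3 -m pendant '0.004 0 -0.001 0.001 0.001 0.006 -1; 0 0 0 0 0 0.005 -1; 0 0 0 0 0 0.003 -1; 0 0 0 0 0 0 -1'; python3 tr.py 0 0.5 2
```

```text
t: 19.28
tcp_pos: [0.4662, 0.0356, 0.1352]
ee_rot: [0.581, 0.644, -0.37, -0.333]
contact_force: [-0.4, 0.8, -1.6]
gripper_width: 0.0148
lid in track mm [ 5.4 -0.8  2. ] rot [-0.002 -0.004 -0.001] Ftrack [-1.1  0.9 -1.2] T [-0.04  0.46 -0.04] w 0.0148 t 19.28 j [-0.19 -0.01  2.28  0.38  0.39 -2.18]
[0.46149046 0.03638194 0.13251   ]
total shift [0.0012 0.     0.0054] turn [ 0.0041 -0.001  -0.0021]
1 x   [ 0.0041 -0.001  -0.0021] [0.0012 0.     0.0054]
```

```bash
python3 -m pendant '0 0 0 0 0 0.003 -1; 0 0 0 0 0 0.003 -1; 0 0 0 0 0 0 -1'; python3 tr.py; python3 -m pendant '0 0 0 0 0 0.003 -1; 0 0 0 0 0 0.003 -1; 0 0 0 0 0 0 -1'; python3 tr.py
```

```text
t: 19.53
tcp_pos: [0.4615, 0.0349, 0.1324]
ee_rot: [0.581, 0.644, -0.37, -0.333]
contact_force: [-0.9, 0.5, -2.3]
gripper_width: 0.0146
lid in track mm [-0.1 -1.   2. ] rot [-0.002 -0.005 -0.001] Ftrack [-1.9  0.6 -1.6] T [-0.05  0.4   0.03] w 0.0146 t 19.53 j [-0.19 -0.02  2.29  0.4   0.38 -2.2 ]
t: 19.78
tcp_pos: [0.4607, 0.0334, 0.1328]
ee_rot: [0.584, 0.645, -0.367, -0.33]
contact_force: [-0.8, -0.1, -2.3]
gripper_width: 0.015
lid in track mm [-0.6 -2.5  2.8] rot [-0.006 -0.016 -0.002] Ftrack [-1.9 -0.1 -1.5] T [-0.05  0.42  0.  ] w 0.015 t 19.78 j [-0.2  -0.02  2.3   0.42  0.37 -2.23]
```

Run:
```python
from h import *
for n in ("wrist","side","scene"): snap(n,9)
p,_,_=load("side",9); cv2.imwrite("pics/s9c.png",cv2.resize(p[190:330,210:350],None,fx=4,fy=4,interpolation=cv2.INTER_CUBIC))
```

```text
(no output)
```

View pics/wrist9.png

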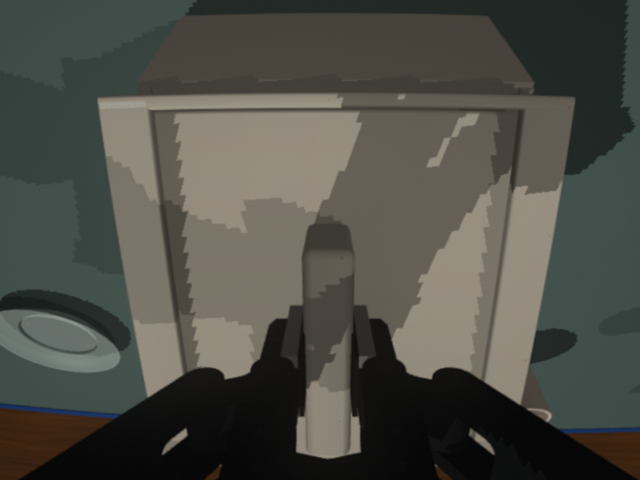

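View pics/s9c.png

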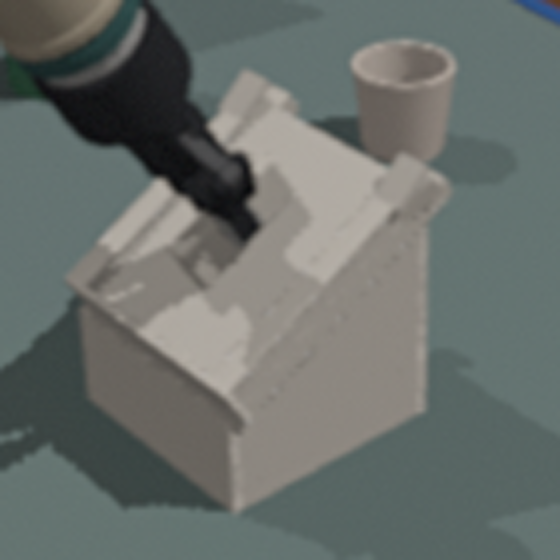

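The lid's front edge meets the stop bar along row 108, under both lips (inner edges at columns 150 and 522). It is fully home. Releasing and backing off square to the slope.

```bash
python3 -m pendant '0 0 0 0 0 0 -0.5; 0 0 0 0 0 0 -0.2; 0 0 0 0 0 0 0.2; 0 0 0 0 0 0 0.2; 0 0 0 0 0 0 0.2; 0 0 0 0 0 0 0.2'; python3 tr.py; python3 -m pendant '0 0 0 0 -0.01 0 0.2; 0 0 0 0 -0.02 0 0.2; 0 0 0 0 -0.03 0 0.2; 0 0 0 0 -0.035 0 0.2; 0 0 0 0 -0.035 0 0.2; 0 0 0 0 -0.035 0 0.2; 0 0 0 0 0 0 0.2'; python3 tr.py;  python3 - <<'E'
from h import *
for n in ("wrist","side","scene"): snap(n,10)
p,_,_=load("side",10); cv2.imwrite("pics/s10c.png",cv2.resize(p[190:330,210:350],None,fx=4,fy=4,interpolation=cv2.INTER_CUBIC))
E
```

```text
t: 20.43
tcp_pos: [0.4602, 0.0332, 0.1324]
ee_rot: [0.584, 0.644, -0.368, -0.33]
contact_force: [-0.1, -0.1, -0.4]
gripper_width: 0.0512
lid in track mm [-1.2 -2.6  2.7] rot [-0.006 -0.015 -0.001] Ftrack [-0.3 -0.1 -0.3] T [-0.05  0.25 -0.06] w 0.0512 t 20.43 j [-0.2  -0.02  2.3   0.42  0.37 -2.23]
t: 21.02
tcp_pos: [0.3716, 0.0253, 0.2781]
ee_rot: [0.582, 0.643, -0.371, -0.332]
contact_force: [1.1, 0.5, 1.9]
gripper_width: 0.0512
lid in track mm [ -5.6  -1.2 173.3] rot [-0.006 -0.006 -0.   ] Ftrack [1.9 0.4 1. ] T [-0.02  0.24 -0.02] w 0.0512 t 21.02 j [-0.33 -0.37  2.11  0.26  0.93 -2.12]
```

View pics/wrist10.png

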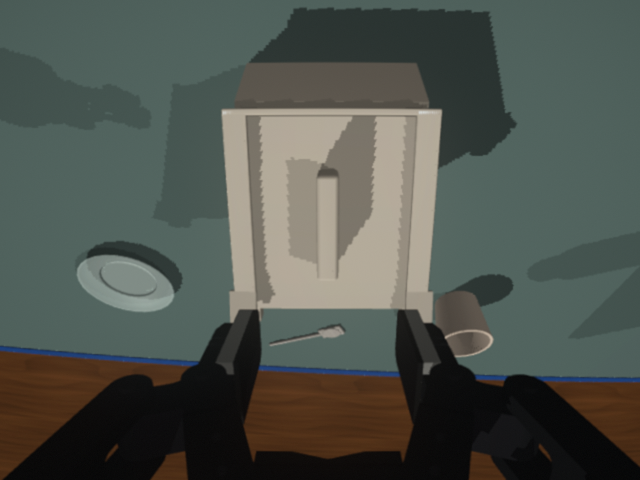

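View pics/s10c.png

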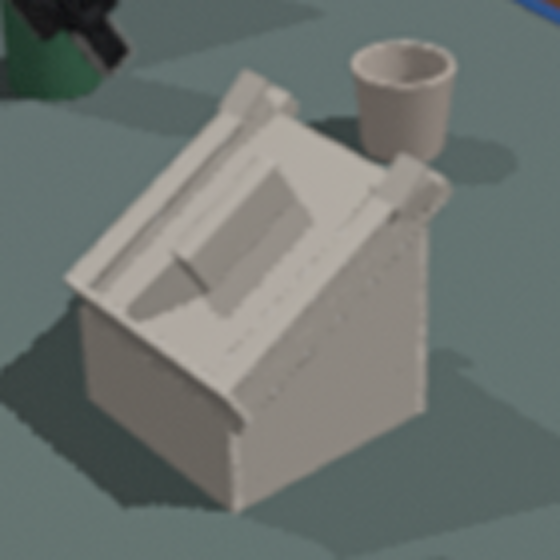

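View pics/scene10.png

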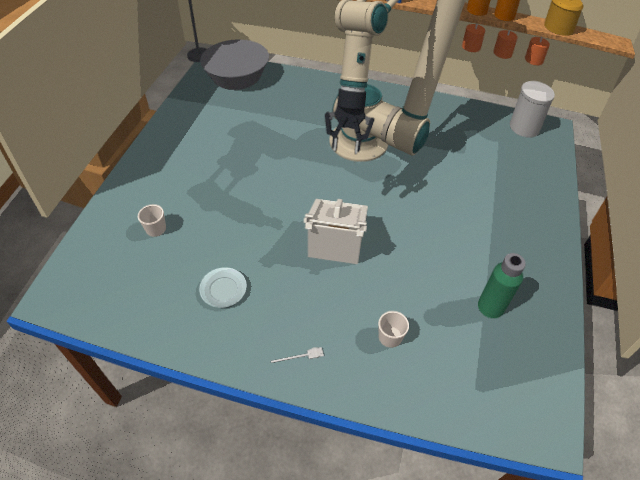

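The lid lies in the track at the stop, its rib from (328,172) to (328,278), and the bystanders are unmoved. One numeric check, then I hand in.

Run:
```python
from h import *
import tr
p,d,c=load("wrist",10); E=c["extrinsics"]; C=cloud(c,d)
def tplane(uv,z):
    r=rays(c,uv)@E[:3,:3].T@tr.Rt; o=tr.Rt.T@(E[:3,3]-tr.O); return (o+r*((z-o[2])/r[:,2])[:,None])*1000
print("rib ends",tplane([(328,176),(328,279)],.04).round(1),"plate high edge (exp 80)",tplane([(300,308),(390,308)],.006).round(1),"stop edge",tplane([(330,117)],.006).round(1))
for b in [(265,200,280,260),(380,200,400,260),(290,285,360,300),(290,125,360,150)]:
    P=(C[b[1]:b[3],b[0]:b[2]].reshape(-1,3)-tr.O)@tr.Rt*1000; print(b,np.median(P,axis=0).round(1))
```

```text
rib ends [[-40.   -1.9  40. ]
 [ 37.3  -2.   40. ]] plate high edge (exp 80) [[ 78.8 -26.2   6. ]
 [ 78.7  51.3   6. ]] stop edge [[-78.9  -0.6   6. ]]
(265, 200, 280, 260) [  8.2 -47.3   6.3]
(380, 200, 400, 260) [ 8.2 47.4  6.3]
(290, 285, 360, 300) [63.4 -4.7  6.4]
(290, 125, 360, 150) [-64.3  -4.4   6.2]
```

The lid is home: X about -1 mm, Y about -2 mm, and its top at 6.3 mm against 6 expected.

Run:
```python
from h import *
st(); ctrl.job_done()
```

```text
t 21.167 tcp [0.3704 0.0261 0.2714] q [ 0.5795  0.6419 -0.3726 -0.3365] F [ 1.28  0.27 -0.83] T [-0.07  0.26 -0.01] w 0.0512 j [-0.332 -0.365  2.122  0.264  0.925 -2.115]
the job is handed in; nothing more can be done
```

The tea carton is in the caddy and the lid is closed on it. The job was handed in at about 21 s of the 67 s allowed; no verdict was reported.

- **Carton:** I set it down on the caddy floor, with touchdown at the expected height, and let go. The wrist picture afterwards showed it standing upright and near the middle. The closed lid hides it now, so I could not look again.
- **Lid:** I fed it in at the mouth and slid it until it stopped at the bar, then released it and backed the gripper well clear. My last measurement puts it about 1 mm from home along the slope and 2 mm sideways. It lies flat in the track, with its top at 6.3 mm against 6 mm expected.
- **Bystanders:** the last scene picture shows the flask, cups and saucer where they started. I compared them by eye only.

**Checks that disagreed:**
- **Side camera:** it read y about 5–8 mm lower than the other two. I used the wrist readings, which agreed with the scene camera.
- **Track tilt:** I first worked out the track's tilt with the wrong rotation order. The depth check exposed it before the lid went in, and I corrected it.
- **Possible touch:** while lowering the carton I saw a brief sideways reading of about 3 N, perhaps a light touch. I shifted about 8 mm and it went away.
- **Stop contact:** the force readings showed no clear rise at the stop. I judged the lid home because it stalled there and from the pictures.

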